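Set up the spray run for mask bezels

ROBOT

A 6-joint arm with a two-finger parallel gripper is mounted at the origin on the work surface. World frame = base frame: x ahead of the robot, y to its left, z up, the work surface at z = 0. Lengths are in m, angles in rad, forces in N, time in s.
With the tool pointing down it reaches from about 0.35 to 0.925 m from the base axis. Payload 6.4 kg.
Tool frame: the origin (TCP) lies at the very end of the fingers, on their centre line; the grasp point (between the pads) lies 19 mm behind it; z points along the fingers, y is the line along which they close (so a half turn about z gives the same grasp; the last joint's range is limited). The gripper opens to 85 mm and grips with 20 to 120 N. Pads are 22 mm wide; open, the fingers measure 114 mm over their backs; the gripper's body (76 mm by 85 mm) begins 54 mm behind the grasp point. The pads swing forward as they close: fully open they stand 13 mm farther back than shut.
Start: joints at [-1.468, 0.245, 1.558, -0, 1.339, -0.174], TCP at [0.178, -0.625, 0.231] pointing down, gripper open.
Joint ranges: [-3.13, 3.13], [-1.02, 2.26], [0.13, 2.54], [-0.95, 4.09], [0.21, 2.88], [-2.74, 2.74]. Speed limits (rad/s): [2.57, 2.57, 3.14, 3.14, 3.14, 3.14].

INTERFACE

Orientations are given as a unit quaternion [x, y, z, w].
In Python, from rig import status, imaging, manip gives the robot as it stands. The module is installed in compiled form; this text tells all that it offers.
- The arm moves only by the shell command python3 -m crank 'ROWS' [FORCE]. ROWS is text: rows parted by semicolons, each of 7 numbers parted by spaces: the shift along the tool's x, y, z each as a share of 2.5 cm, from -1 to 1, then the turn, a rotation vector about the tool's x, y, z each as a share of 4 degrees, from -1 to 1, then the opening in per cent of the stroke, from 0 (shut) to 100 (fully open). In form: tx ty tz wx wy wz hand; .... A call has 1 to 10 rows; each row shifts and turns the commanded pose from where the row before left it, along the tool's axes as they then stand; what a row does not reach is not made up. A row lasts 1/12 s, in which the tool goes at most 41.7 mm and 7.16 degrees, less where a joint would pass 70% of its speed; a pose out of reach is approached as far as the arm can. A call with a number of a shift or a turn outside -1 to 1 is refused whole. A call with a gripper value outside its range is refused whole. The fingers move at their own pace and stop on an object; FORCE is the grip in N (left out, the last holds). Time passes only in rows, so rows that do not move let the fingers close. It gives the time, the measured TCP pose, the force, the opening and the grip force at its end, in the units of the state.
- status.sense(): the state, without advancing time (a new reading comes with each control period).
- imaging.snapshot(name): name is "scene" or "side" or "wrist"; returns a dict with "image" (420x560x3 uint8, red, green, blue), "depth" (420x560 float32, m along the optical axis (not along the pixel's ray), 0 where there is no reading), "fx", "fy", "cx", "cy" (pixels), "k1" (the pictures are not rectified: a ray, as slopes to the right and down, at radius r is drawn at 1 + k1 r^2 times it, then the intrinsics apply), "R" (3x3) and "t" (3): a world point X has camera coordinates R X + t; the wrist camera has in their place "T_tool_cam" (4x4, takes a point from camera to tool coordinates, whose origin is the TCP and whose axes are the flange's). Camera axes: x right, y down, z forward; pixel columns grow to the right and rows downward; lengths in m; the calibration is good to about 2 mm. A picture is of the moment at which its call begins: read the wrist's pose just before it.
- manip.sign_off(): hands the job in; it is judged then, once.
The state is a dict: "t": time; "qpos": joint angles; "joint_velocities": joint speeds; "joint_torque": joint torques, N m; "ee_pos": TCP position; "tool_rot": TCP orientation; "force": force on the tool from outside, world axes, zero at the start; "moment": the same for the moment, N m; "grip_width": finger opening in m; "grip_force": force on a finger pad.
Only numpy, scipy, OpenCV 4.12 (cv2) and the standard library are available. Lean on these libraries where they do the work, as an engineer would, in place of code of your own. Each camera call takes 0.05 s, during which the arm holds its last target. There are 200 camera calls.

TASK

Get the next spray run ready: lay every bezel from the drying rack in a pocket of the spray pallet, one to a pocket, rim down with its flat back up and fully seated. Also reset the airbrush regulator: draw its lock slide right back before turning the knob, turn the knob until its pointer stands at the set-marker on the dial, then slide the lock fully home over the knob again. Leave the other things on the bench where they are.

Things in the scene. Friction and masses are not known exactly. Their poses are not given: they have to be found in the camera images.
- pallet: spray pallet: plywood plate 80 x 305 mm, 14 mm thick, heavy, does not move; origin at the centre of its underside. Five square pockets in a row along its y axis, 57 mm apart, each 45 x 45 mm and 5 mm deep, sides parallel to the pallet's x and y
- rack: grey drying rack, heavy, does not move; origin at the centre of its underside. A strip 246 mm long (its x axis), 32 mm wide, 12 mm high, with five slots 23 mm wide at x = -104, -52, 0, 52, 104 mm between ribs that rise 18 mm above the strip. In a slot a bezel stands on edge on the strip, its opening towards the rack's +x or -x
- pocket0 (a point): centre of the floor of pocket 0, 5 mm below the pallet's upper face and 9 mm above the table; axes as the pallet's
- pocket1 (a point): centre of the floor of pocket 1, 5 mm below the pallet's upper face and 9 mm above the table; axes as the pallet's
- pocket2 (a point): centre of the floor of pocket 2, 5 mm below the pallet's upper face and 9 mm above the table; axes as the pallet's
- pocket3 (a point): centre of the floor of pocket 3, 5 mm below the pallet's upper face and 9 mm above the table; axes as the pallet's
- pocket4 (a point): centre of the floor of pocket 4, 5 mm below the pallet's upper face and 9 mm above the table; axes as the pallet's
- bezel_a_mid (a point): mid-point of a square brass bezel (a shallow cup, 40 x 40 mm outside, 20 mm thick from back to rim, walls 4 mm, back 5 mm, about 45 g). Its x axis points out of the open, rimmed side, so the back lies 10 mm along -x and the rim 10 mm along +x; y and z are normal to the flat sides, 20 mm away. None if this bezel is not there today
- bezel_b_mid (a point): mid-point of a square brass bezel (a shallow cup, 40 x 40 mm outside, 20 mm thick from back to rim, walls 4 mm, back 5 mm, about 45 g). Its x axis points out of the open, rimmed side, so the back lies 10 mm along -x and the rim 10 mm along +x; y and z are normal to the flat sides, 20 mm away. None if this bezel is not there today
- bezel_c_mid (a point): mid-point of a square brass bezel (a shallow cup, 40 x 40 mm outside, 20 mm thick from back to rim, walls 4 mm, back 5 mm, about 45 g). Its x axis points out of the open, rimmed side, so the back lies 10 mm along -x and the rim 10 mm along +x; y and z are normal to the flat sides, 20 mm away. None if this bezel is not there today
- bezel_d_mid (a point): mid-point of a square brass bezel (a shallow cup, 40 x 40 mm outside, 20 mm thick from back to rim, walls 4 mm, back 5 mm, about 45 g). Its x axis points out of the open, rimmed side, so the back lies 10 mm along -x and the rim 10 mm along +x; y and z are normal to the flat sides, 20 mm away. None if this bezel is not there today
- bezel_e_mid (a point): mid-point of a square brass bezel (a shallow cup, 40 x 40 mm outside, 20 mm thick from back to rim, walls 4 mm, back 5 mm, about 45 g). Its x axis points out of the open, rimmed side, so the back lies 10 mm along -x and the rim 10 mm along +x; y and z are normal to the flat sides, 20 mm away. None if this bezel is not there today
- knob (a joint): angle of the regulator's round knob, rad, 0 to 3.5; grows as it turns clockwise seen from above. It stays where it is left; turning takes about 0.05 N m
- knob_grip (a point): on the vertical axis of the black knob, a plain upright cylinder 38 mm in diameter whose graspable side runs from 21 mm below this point to 14 mm above it (its top). A flat skirt of 25 mm radius lies at its foot and the dial plate (94 mm across) 26 mm below this point, which is 144 mm above the table. The regulator is bolted down: its base plate below is 110 x 100 mm and the level rail of the lock reaches 124 mm from the knob's axis, on the lock's side
- knob_pointer (a point): tip of the knob's white pointer, 31 mm from the knob's axis, turns with the knob; a white line on the knob's top points the same way
- marker_tip (a point): the point of the small dark steel set-marker clipped on the rim of the dial plate, on the pointer tip's circle (31 mm from the knob's axis): the pointer is at the marker when the two tips meet. The marker does not move
- lock (a joint): how far the steel lock slide is drawn back, m: 0 fully home (its fork lies over the knob's skirt, on both sides of the knob), 0.030 fully back. It slides level, straight away from the knob's axis to open and straight towards it to close, against about 2 N, and stays where it is left
- lock_tab (a point): centre of the lock slide's upright steel tab, 12 mm wide across the slide, 14 mm along it and 24 mm tall (12 mm above and below this point). Its axes: -x is the direction of opening, y across the slide. The tab stands 66 mm from the knob's axis when home, and its top is 6 mm below the knob's top
- spool: bystander, to be left alone: ribbon spool, 60 mm across, 28 mm high, lying flat; origin at its underside
- glue_jar: bystander, to be left alone: jar of glue, 60 mm across, 65 mm high; origin at its underside
- scissors: bystander, to be left alone: scissors, 160 mm long, lying flat (origin near the pivot); origin at its underside
- paint_bottle: bystander, to be left alone: small paint bottle, 38 mm across, 85 mm high; origin at its underside
- bead_dish: bystander, to be left alone: ceramic bead dish, 84 mm across, 30 mm high; origin at its underside
- half_mask: bystander, to be left alone: half-face mask blank, 170 x 100 mm, 45 mm high; origin at its underside
Things that resemble listed ones, but are neither listed nor needed, are in the scene too. What is shaped like the part that bears bezel_a_mid but green is not meant.

How it is judged:
On the way, in this order (a step that is already met when the one before it is completed fails the run):
1. the lock slide is drawn right back (24 mm or more) before the knob has been turned (value of joint lock above 0.024 m and distance of knob_pointer from where it was at the start of the episode below 0.006 m), for 0.2 s.
2. with the lock back, the knob's pointer tip stands within 3.5 mm of the set-marker's tip and rests there (horizontal distance between knob_pointer and marker_tip below 0.0035 m and value of joint lock above 0.02 m and velocity of joint knob between -0.05 and 0.05 rad/s), for 0.3 s.
3. the lock slide is home (within 2.5 mm) with the pointer still at the marker (horizontal distance between knob_pointer and marker_tip below 0.0035 m and value of joint lock below 0.0025 m), for 0.2 s.
At the end, for the whole second after the job is handed in: every bezel present lies on a pocket's floor (mid-point under 12 mm above it, within 6 mm of its centre), rim down, level within 7 degrees, at rest; the knob's pointer tip is within 3.5 mm of the marker's tip; the lock slide is home within 2.5 mm (all of step 3 and ((horizontal distance between bezel_a_mid and pocket0 below 0.006 m and z of bezel_a_mid in the frame of pocket0 below 0.012 m) or (horizontal distance between bezel_a_mid and pocket1 below 0.006 m and z of bezel_a_mid in the frame of pocket1 below 0.012 m) or (horizontal distance between bezel_a_mid and pocket2 below 0.006 m and z of bezel_a_mid in the frame of pocket2 below 0.012 m) or (horizontal distance between bezel_a_mid and pocket3 below 0.006 m and z of bezel_a_mid in the frame of pocket3 below 0.012 m) or (horizontal distance between bezel_a_mid and pocket4 below 0.006 m and z of bezel_a_mid in the frame of pocket4 below 0.012 m)) and angle between each of bezel_a_mid, bezel_b_mid, bezel_c_mid, bezel_d_mid, bezel_e_mid's own x axis and vertical above 3.02 rad and linear speed of each of bezel_a, bezel_b, bezel_c, bezel_d, bezel_e below 0.02 m/s and ((horizontal distance between bezel_b_mid and pocket0 below 0.006 m and z of bezel_b_mid in the frame of pocket0 below 0.012 m) or (horizontal distance between bezel_b_mid and pocket1 below 0.006 m and z of bezel_b_mid in the frame of pocket1 below 0.012 m) or (horizontal distance between bezel_b_mid and pocket2 below 0.006 m and z of bezel_b_mid in the frame of pocket2 below 0.012 m) or (horizontal distance between bezel_b_mid and pocket3 below 0.006 m and z of bezel_b_mid in the frame of pocket3 below 0.012 m) or (horizontal distance between bezel_b_mid and pocket4 below 0.006 m and z of bezel_b_mid in the frame of pocket4 below 0.012 m)) and ((horizontal distance between bezel_c_mid and pocket0 below 0.006 m and z of bezel_c_mid in the frame of pocket0 below 0.012 m) or (horizontal distance between bezel_c_mid and pocket1 below 0.006 m and z of bezel_c_mid in the frame of pocket1 below 0.012 m) or (horizontal distance between bezel_c_mid and pocket2 below 0.006 m and z of bezel_c_mid in the frame of pocket2 below 0.012 m) or (horizontal distance between bezel_c_mid and pocket3 below 0.006 m and z of bezel_c_mid in the frame of pocket3 below 0.012 m) or (horizontal distance between bezel_c_mid and pocket4 below 0.006 m and z of bezel_c_mid in the frame of pocket4 below 0.012 m)) and ((horizontal distance between bezel_d_mid and pocket0 below 0.006 m and z of bezel_d_mid in the frame of pocket0 below 0.012 m) or (horizontal distance between bezel_d_mid and pocket1 below 0.006 m and z of bezel_d_mid in the frame of pocket1 below 0.012 m) or (horizontal distance between bezel_d_mid and pocket2 below 0.006 m and z of bezel_d_mid in the frame of pocket2 below 0.012 m) or (horizontal distance between bezel_d_mid and pocket3 below 0.006 m and z of bezel_d_mid in the frame of pocket3 below 0.012 m) or (horizontal distance between bezel_d_mid and pocket4 below 0.006 m and z of bezel_d_mid in the frame of pocket4 below 0.012 m)) and ((horizontal distance between bezel_e_mid and pocket0 below 0.006 m and z of bezel_e_mid in the frame of pocket0 below 0.012 m) or (horizontal distance between bezel_e_mid and pocket1 below 0.006 m and z of bezel_e_mid in the frame of pocket1 below 0.012 m) or (horizontal distance between bezel_e_mid and pocket2 below 0.006 m and z of bezel_e_mid in the frame of pocket2 below 0.012 m) or (horizontal distance between bezel_e_mid and pocket3 below 0.006 m and z of bezel_e_mid in the frame of pocket3 below 0.012 m) or (horizontal distance between bezel_e_mid and pocket4 below 0.006 m and z of bezel_e_mid in the frame of pocket4 below 0.012 m))); the robot touches nothing.
It fails at once if a bystander is pushed more than 30 mm from its place (distance of any of spool, glue_jar, scissors, paint_bottle, bead_dish, half_mask from where it was at the start of the episode above 0.03 m).
Of bezel_a, bezel_b, bezel_c, bezel_d, bezel_e only 4 to 5 are there at a start; the rules pass over those that are not, and their reading is None.
At some moment in a run one of bezel_a, bezel_b, bezel_c, bezel_d, bezel_e may be knocked a few centimetres aside while the robot is not near it.
Once in a run the grip may slacken for a moment while it holds something.
It also fails if it takes over 208 s, if anything falls off the work surface, if the arm or the gripper's body presses on something with over 40 N, if the wrist force passes 120 N, or if a joint passes its speed limit or range.

## Working session

There is one attempt and no reset: what is moved stays moved. The work goes in short steps, Python scripts to look and compute and a shell command to move; the robot and the scene stay as the last step left them, time stands still between calls to the robot, and variables do not carry over. Pictures are saved under pics/ and viewed, at most 14 in all, crops included, and the job is handed in when it is done.

```bash
mkdir -p pics; python3 - <<'E'
from rig import status, imaging
import cv2,pickle,numpy as np
print(status.sense())
for n in("scene","side","wrist"):
    s=imaging.snapshot(n); pickle.dump(s,open(f"pics/{n}0.pkl","wb"))
    cv2.imwrite(f"pics/{n}0.png",s["image"][:,:,::-1])
    print(n,{k:v for k,v in s.items() if k not in("image","depth")}, (s["depth"]>0).mean())
E
```

```text
{'t': 0.0, 'qpos': array([-1.46811950e+00,  2.45848419e-01,  1.55902700e+00, -9.45365587e-06,
        1.33874294e+00, -1.74128897e-01]), 'joint_velocities': array([ 0.00103736, -0.0002112 , -0.00253046, -0.00036363, -0.00028482,
        0.00074471]), 'joint_torque': array([-1.41644832e-03, -4.29515362e+01, -3.26129544e+01, -2.73034957e-04,
        5.38286258e-03,  7.02178582e-06]), 'ee_pos': array([ 0.17756026, -0.62467933,  0.2301514 ]), 'tool_rot': array([ 9.90436944e-01,  1.37962434e-01,  3.15814734e-05, -1.01237208e-03]), 'force': array([-0.64778762, -0.38834124,  0.77789782]), 'moment': array([-0.00011311, -0.01784266,  0.03502182]), 'grip_force': 0.0, 'grip_width': 0.08535569337963657}
scene {'fx': 470.0128232155831, 'fy': 470.0128232155831, 'cx': 284.3680436811449, 'cy': 205.79759996173038, 'k1': -0.0782180596988679, 'R': array([[ 0.1373278 ,  0.99049892, -0.00727812],
       [ 0.61862738, -0.09150351, -0.78033792],
       [-0.77358984,  0.10265965, -0.62531572]]), 't': array([-0.0645568 , -0.25542391,  1.95289907])} 0.9960204081632653
side {'fx': 386.2815547248807, 'fy': 386.2815547248807, 'cx': 276.9483092966649, 'cy': 199.85027068231548, 'k1': -0.003545668081749673, 'R': array([[-0.91826149, -0.39590652, -0.00733839],
       [-0.23484891,  0.55944019, -0.79490418],
       [ 0.31881314, -0.72820649, -0.6066906 ]]), 't': array([0.49893748, 0.22204393, 0.91229057])} 0.9960204081632653
wrist {'fx': 362.7451914843079, 'fy': 362.7451914843079, 'cx': 278.37841450964777, 'cy': 214.81527794526923, 'k1': -0.09876971433322382, 'T_tool_cam': array([[ 1.06961538e-04, -9.58923943e-01, -2.83663285e-01,
         7.16101430e-02],
       [ 9.99998957e-01, -3.05944748e-04,  1.41131825e-03,
         3.98624224e-04],
       [-1.44013216e-03, -2.83663140e-01,  9.58922911e-01,
        -1.42500812e-01],
       [ 0.00000000e+00,  0.00000000e+00,  0.00000000e+00,
         1.00000000e+00]])} 0.9959991496598639
```

View pics/scene0.png

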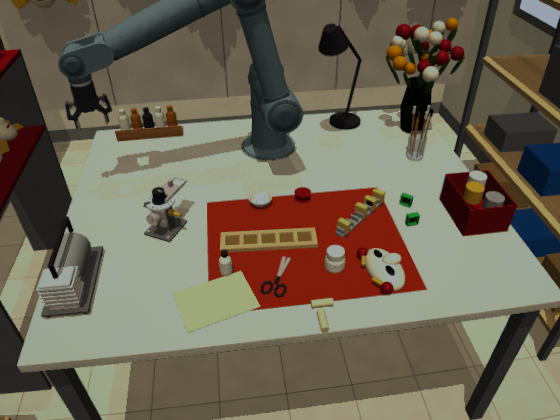

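View pics/side0.png

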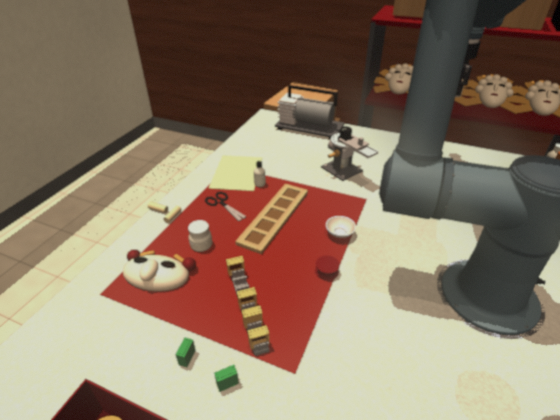

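Scene view: the pallet is at about (268,240), the rack with yellow bezels at (360,213), and the regulator at (165,210). The green decoys are at (407,200) and (413,218). The side view shows four bezels on the rack, at (236,264), (247,297), (253,316) and (259,337).

```bash
cat > h.py <<'E'
import cv2,pickle,numpy as np
from rig import status, imaging
from scipy.spatial.transform import Rotation as Rn
def shot(n,tag):
    st=status.sense(); s=imaging.snapshot(n)
    if n=="wrist":
        T=np.eye(4);T[:3,:3]=Rn.from_quat(st["tool_rot"]).as_matrix();T[:3,3]=st["ee_pos"]
        s["W"]=T@s["T_tool_cam"]
    pickle.dump(s,open(f"pics/{tag}.pkl","wb")); cv2.imwrite(f"pics/{tag}.png",s["image"][:,:,::-1]); return s
def load(tag): return pickle.load(open(f"pics/{tag}.pkl","rb"))
def cw(s):
    if "W" in s: return s["W"][:3,:3],s["W"][:3,3]
    return s["R"].T,-s["R"].T@s["t"]
def rays(s,uv):
    K=np.array([[s["fx"],0,s["cx"]],[0,s["fy"],s["cy"]],[0,0,1]])
    n=cv2.undistortPoints(np.array(uv,float).reshape(-1,1,2),K,np.array([s["k1"],0,0,0])).reshape(-1,2)
    return np.c_[n,np.ones(len(n))]
def plane(s,uv,z):
    A,o=cw(s); d=rays(s,uv)@A.T; return o+d*((z-o[2])/d[:,2])[:,None]
def cloud(s):
    h,w=s["depth"].shape; u,v=np.meshgrid(np.arange(w),np.arange(h)); A,o=cw(s)
    return (o+(rays(s,np.c_[u.ravel(),v.ravel()])*s["depth"].reshape(-1,1))@A.T).reshape(h,w,3)
def me():
    st=status.sense(); e=Rn.from_quat(st["tool_rot"]).as_matrix()
    return st,e
E
python3 - <<'E'
from h import *
s=load("scene0");P=cloud(s);hsv=cv2.cvtColor(s["image"],cv2.COLOR_RGB2HSV)
for n,(u,v) in dict(pal0=(230,240),pal4=(307,238),reg=(160,195),rackL=(345,228),rackR=(380,197),jar=(335,250),bottle=(225,255),mask=(385,265)).items(): print(n,P[v,u].round(3))
m=((hsv[...,0]>18)&(hsv[...,0]<30)&(hsv[...,1]>110)&(hsv[...,2]>80)).astype(np.uint8)
m[:, :330]=0
n,l,st,c=cv2.connectedComponentsWithStats(m)
for i in range(1,n):
    if st[i,4]>15: 
        q=P[l==i]; print(st[i],np.median(q,0).round(3))
s=load("side0");P=cloud(s)
for n,(u,v) in dict(b1=(236,261),b2=(247,294),b3=(253,313),b4=(259,331),reg=(345,133)).items(): print(n,P[v,u].round(3))
E
```

```text
pal0 [ 0.571 -0.188  0.008]
pal4 [0.592 0.056 0.003]
reg [ 0.491 -0.388  0.15 ]
rackL [0.593 0.178 0.031]
rackR [0.459 0.334 0.036]
jar [0.717 0.116 0.062]
bottle [ 0.704 -0.203  0.074]
mask [0.78  0.25  0.043]
[553   0   7   4  16] [0.024 1.105 0.557]
[450  18   7   5  24] [-0.088  0.753  0.458]
[391  45   9   6  36] [-0.065  0.518  0.361]
[398  56   7   6  33] [-0.019  0.529  0.334]
[483  56  77  65 559] [-0.016  1.116  0.174]
[408  62   5   5  17] [-0.022  0.572  0.307]
[466 125  94 110 865] [ 0.095  1.117 -0.208]
[466 181  19  23 317] [0.568 0.615 0.113]
[373 188  12  16 107] [0.45  0.332 0.042]
[365 195  12  16  78] [0.486 0.297 0.048]
[355 202  13  16 123] [0.517 0.252 0.043]
[338 218  13  16 132] [0.59  0.177 0.043]
[361 256   5  10  36] [0.734 0.2   0.024]
[372 277  11   8  47] [0.816 0.218 0.023]
[539 310   9  15  57] [ 0.599  1.107 -0.59 ]
[555 314   5   6  18] [ 0.613  1.166 -0.592]
b1 [0.572 0.182 0.053]
b2 [0.503 0.259 0.052]
b3 [0.469 0.299 0.052]
b4 [0.439 0.333 0.051]
reg [ 0.466 -0.378  0.147]
```

```bash
python3 -m crank '0.5 -0.2 -0.6 0 0 0 100;1 -0.45 -0.6 0 0 0 100;1 -0.45 -0.6 0 0 0 100;1 -0.45 -0.6 0 0 0 100;1 -0.45 -0.4 0 0 0 100;1 -0.45 0 0 0 0 100;1 -0.45 0 0 0 0 100;1 -0.45 0 0 0 0 100;1 -0.45 0 0 0 0 100;1 -0.45 0 0 0 0 100'; python3 -m crank '1 -0.45 0 0 0 0 100;1 -0.45 0 0 0 0 100;1 -0.45 0 0 0 0 100;0.5 -0.4 0 0 0 0 100;0 0 0 0 0 0 100;0 0 0 0 0 0 100'; python3 -c "
from h import *
shot('wrist','reg1')"
```

```text
t: 0.98
ee_pos: [0.3785, -0.4564, 0.3026]
tool_rot: [0.99, 0.138, 0.0, 0.0]
force: [0.5, 0.1, 0.4]
grip_width: 0.0854
grip_force: 0.0
t: 1.48
ee_pos: [0.4499, -0.3912, 0.3023]
tool_rot: [0.99, 0.139, 0.0, 0.0]
force: [-0.5, -0.7, 0.2]
grip_width: 0.0855
grip_force: 0.0
```

View pics/reg1.png

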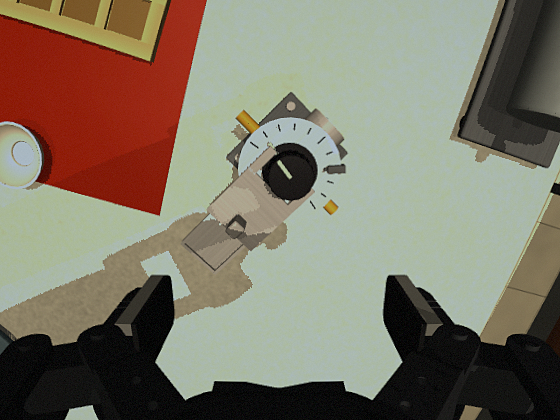

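```bash
python3 - <<'E'
from h import *
s=load("reg1");im=s["image"][85:285,165:365]
cv2.imwrite("pics/reg1c.png",cv2.resize(im,(600,600),interpolation=cv2.INTER_CUBIC)[:,:,::-1])
P=cloud(s)
for u,v in((290,172),(236,222),(334,169),(310,210),(268,190)):print(u,v,P[v,u].round(4))
E
```

```text
290 172 [ 0.4743 -0.3949  0.1578]
236 222 [ 0.4197 -0.3634  0.1517]
334 169 [ 0.4825 -0.4346  0.124 ]
310 210 [ 0.4388 -0.4263  0.1178]
268 190 [ 0.4486 -0.383   0.1277]
```

View pics/reg1c.png

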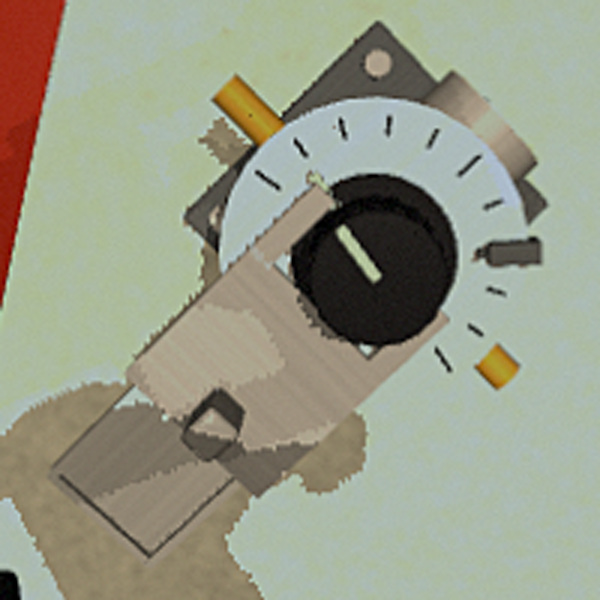

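```bash
python3 - <<'E'
from h import *
s=load("reg1");f=lambda a,b:(165+a/3,85+b/3)
# knob circle in top view: black mask top disc -> use dial plate rim fit + white line
K=plane(s,[f(380,275)],.158)[0]; 
tab=plane(s,[f(215,425)],.152)[0]
pt,mk=plane(s,[f(314,178),f(475,255)],.121)
line=plane(s,[f(341,230),f(377,278)],.158)
# dial rim three points (arc) at z .118
D=plane(s,[f(222,240),f(300,117),f(390,98),f(470,135),f(520,195)],.118)[:,:2]
A=np.c_[2*D,np.ones(5)];c=np.linalg.lstsq(A,(D**2).sum(1),rcond=None)[0];r=np.sqrt(c[2]+c[0]**2+c[1]**2)
print("dialfit",c[:2],r,"K",K,"tab",tab)
e=plane(s,[f(450,315),f(258,492)],.128);d=e[1]-e[0];print("rail dir",np.degrees(np.arctan2(d[1],d[0])))
for C in(c[:2],K[:2]):
    for n,p in(("pt",pt),("mk",mk),("tab",tab),("l0",line[0]),("l1",line[1])):
        v=p[:2]-C;print(n,np.linalg.norm(v).round(4),np.degrees(np.arctan2(v[1],v[0])).round(1))
v=line[0]-line[1];print("linedir",np.degrees(np.arctan2(v[1],v[0])),np.linalg.norm(v))
P=cloud(s);hs=cv2.cvtColor(s["image"],cv2.COLOR_RGB2HSV)
m=(abs(P[...,2]-.158)<.004)&(np.hypot(P[...,0]-K[0],P[...,1]-K[1])<.03);q=P[m];print("top",m.sum(),(q.min(0)+q.max(0))/2,np.ptp(q,axis=0))
m=(abs(P[...,2]-.152)<.004)&(np.hypot(P[...,0]-tab[0],P[...,1]-tab[1])<.015);q=P[m];print("tabtop",m.sum(),(q.min(0)+q.max(0))/2,np.ptp(q,axis=0))
E
```

```text
dialfit [ 0.46954503 -0.39757749] 0.046565503762804474 K [ 0.47106011 -0.39719933  0.158     ] tab [ 0.41596342 -0.36501319  0.152     ]
rail dir 150.04050861429593
pt 0.0299 53.5
mk 0.03 -72.4
tab 0.0627 148.7
l0 0.0171 53.3
l1 0.0011 60.7
pt 0.0287 55.5
mk 0.03 -75.4
tab 0.0638 149.7
l0 0.0159 56.8
l1 0.0011 151.6
linedir 52.78162618436058 0.016054577590778326
top 1712 [ 0.47039871 -0.39660975  0.15705074] [0.03752826 0.03846438 0.0059737 ]
tabtop 219 [ 0.41269157 -0.36378247  0.15068683] [0.01597019 0.01551899 0.00536032]
```

```bash
python3 -m crank '0 0 0 0 0 1 50;0 0 0 0 0 1 50;0 0 0 0 0 1 50;0 0 0 0 0 1 50;0 0 0 0 0 1 50;0 0 0 0 0 1 50;0 0 0 0 0 1 50;0 0 0 0 0 1 50;0 0 0 0 0 1 50;0 0 0 0 0 1 50'; python3 -m crank '0 0 0 0 0 1 50;0 0 0 0 0 0.5 50;-0.9 -0.1 0.5 0 0 0 50;-0.9 -0.1 0.9 0 0 0 50;0 0 0.9 0 0 0 50;0 0 0.9 0 0 0 50;0 0 0.9 0 0 0 50;0 0 0 0 0 0 50;0 0 0 0 0 0 50'; python3 - <<'E'
from h import *
st,R=me();print(R.round(3)); print((R.T@(np.array([.4128,-.364,.135])-st["ee_pos"])/.025).round(2))
E
```

```text
t: 2.37
ee_pos: [0.4483, -0.3931, 0.3016]
tool_rot: [0.977, -0.212, -0.0, 0.0]
force: [-0.3, 0.1, 0.3]
grip_width: 0.0429
grip_force: 0.0
t: 3.12
ee_pos: [0.4119, -0.3654, 0.1982]
tool_rot: [0.965, -0.261, -0.001, -0.001]
force: [-0.3, -0.7, 0.7]
grip_width: 0.0427
grip_force: 0.0
[[ 0.864 -0.503 -0.002]
 [-0.503 -0.864  0.002]
 [-0.002 -0.001 -1.   ]]
[ 0.01 -0.06  2.53]
```

```bash
python3 -m crank '0 0 0.8 0 0 0 50;0 0 0.8 0 0 0 50;0 0 0.6 0 0 0 50;0 0 0.3 0 0 0 50;0 0 0 0 0 0 50;0 0 0 0 0 0 0;0 0 0 0 0 0 0;0 0 0 0 0 0 0;0 0 0 0 0 0 0;0 0 0 0 0 0 0' 50; python3 -m crank '-0.2 0 0 0 0 0 0;-0.2 0 0 0 0 0 0;-0.2 0 0 0 0 0 0;-0.2 0 0 0 0 0 0;-0.2 0 0 0 0 0 0;-0.16 0 0 0 0 0 0;0 0 0 0 0 0 0;0 0 0 0 0 0 0;0 0 0 0 0 0 0;0 0 0 0 0 0 0'
```

```text
t: 3.95
ee_pos: [0.4147, -0.3645, 0.1384]
tool_rot: [0.966, -0.26, 0.002, -0.001]
force: [3.3, 7.0, 5.2]
grip_width: 0.0101
grip_force: 50.8
t: 4.78
ee_pos: [0.3892, -0.35, 0.1384]
tool_rot: [0.966, -0.26, 0.001, -0.001]
force: [2.5, 7.1, 6.6]
grip_width: 0.0106
grip_force: 51.0
```

```bash
python3 -m crank '0 0 0 0 0 0 50;0 0 0 0 0 0 50;0 0 0 0 0 0 50;0 0 -0.6 0 0 0 60;0 0 -1 0 0 0 85;0 0 -1 0 0 0 85;0 0 -1 0 0 0 85;0.5 0 -0.5 0 0 0 85;1 0 0 0 0 0 85;1 0 0 0 0 0 85' ; python3 -m crank '0 0 0 0 0 0 85;0 0 0 0 0 0 85;0 0 0 0 0 0 85'; python3 - <<'E'
from h import *
st,R=me();s=shot('wrist','reg2'); P=cloud(s)
m=(abs(P[...,2]-.1515)<.004)&(np.hypot(P[...,0]-.387,P[...,1]+.349)<.04);q=P[m];print("tabtop",m.sum(),(q.min(0)+q.max(0))/2,np.ptp(q,axis=0))
m=(abs(P[...,2]-.158)<.004)&(np.hypot(P[...,0]-.47,P[...,1]+.397)<.03);q=P[m];k=(q.min(0)+q.max(0))/2;print("top",m.sum(),k,np.ptp(q,axis=0),st["ee_pos"])
cv2.imwrite("pics/reg2c.png",cv2.resize(s["image"],(800,600))[:,:,::-1])
print(R.T@(np.array([k[0],k[1],.132])-st["ee_pos"])/.025)
E
```

```text
t: 5.62
ee_pos: [0.4427, -0.3833, 0.241]
tool_rot: [0.965, -0.26, 0.002, 0.001]
force: [-0.7, 0.1, 0.6]
grip_width: 0.0727
grip_force: 0.0
t: 5.87
ee_pos: [0.4413, -0.3819, 0.2384]
tool_rot: [0.966, -0.26, -0.0, -0.0]
force: [0.3, 0.5, -0.0]
grip_width: 0.0727
grip_force: 0.0
tabtop 315 [ 0.38706105 -0.34945489  0.15029841] [0.01590268 0.01571196 0.00553438]
top 2789 [ 0.46974865 -0.39714743  0.15721623] [0.03798542 0.03821889 0.0063768 ] [ 0.44133068 -0.38186122  0.23844243]
[ 1.29453655 -0.0417855   4.25633804]
```

View pics/reg2c.png

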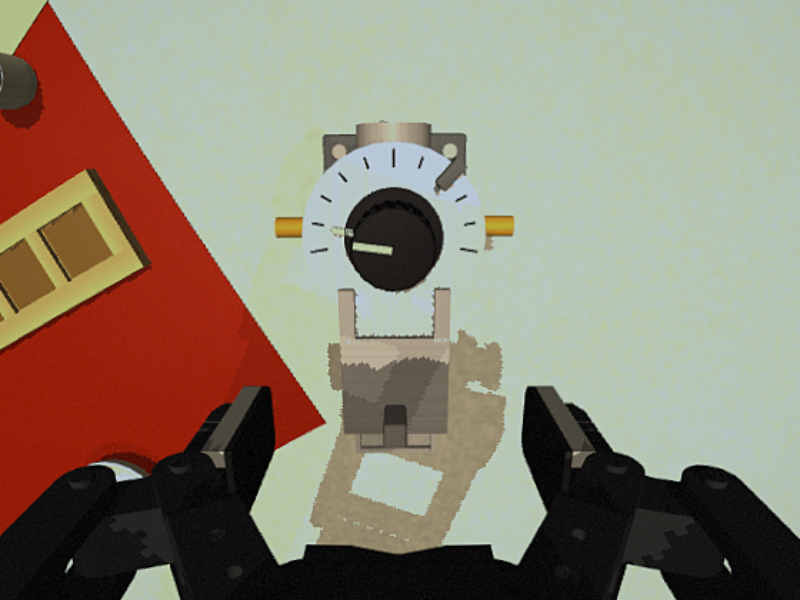

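The lock is drawn back and its fork is clear of the knob. In the 800-px view the pointer tip is at about (333,231), the marker tip at (437,188) and the knob at (393,245).

```bash
python3 - <<'E'
from h import *
s=load('reg2');a=[]
for z in(.121,):
  for p in plane(s,np.array([(333,231),(437,188)])*.7,z):
    v=p[:2]-[.4698,-.3971];a.append(np.degrees(np.arctan2(v[1],v[0])));print(p,np.linalg.norm(v),a[-1])
p=plane(s,np.array([(355,247),(392,252)])*.7,.158);v=(p[0]-p[1]);print(np.degrees(np.arctan2(v[1],v[0])))
E
python3 -m crank '0.5 0 0 0 0 -1 85;0.79 0 0 0 0 -1 85;0 0 0 0 0 -1 85;0 0 0 0 0 -1 85;0 0 0 0 0 -1 85;0 0 0 0 0 -1 85;0 0 0 0 0 -1 85;0 0 0 0 0 -1 85;0 0 0 0 0 -1 85;0 0 0 0 0 -1 85'; python3 -m crank '0 0 0 0 0 -1 85;0 0 0 0 0 -1 85;0 0 0 0 0 -1 85;0 0 0 0 0 -1 85;0 0 0 0 0 -1 85;0 0 0 0 0 0 85;0 0 0 0 0 0 85';python3 - <<'E'
from h import *
st,R=me(); print(R.T@(np.array([.4698,-.3971,.133])-st["ee_pos"])/.025,st["qpos"])
E
```

```text
[ 0.48759459 -0.37217036  0.121     ] 0.03062898040975752 54.48103265313158
[ 0.47990075 -0.42771183  0.121     ] 0.032235220491189216 -71.739056140075
51.99213006376309
t: 6.75
ee_pos: [0.4696, -0.3967, 0.2389]
tool_rot: [0.996, 0.087, -0.0, -0.0]
force: [0.7, 0.7, -0.8]
grip_width: 0.073
grip_force: 0.0
t: 7.33
ee_pos: [0.4698, -0.3968, 0.2389]
tool_rot: [0.967, 0.257, -0.0, 0.0]
force: [-0.7, 0.1, -0.4]
grip_width: 0.0728
grip_force: 0.0
[-0.00630363  0.00932058  4.23649678] [-8.85443983e-01  1.58256937e-01  1.64404561e+00 -8.98227199e-05
  1.33931261e+00  1.66321704e-01]
```

```bash
python3 -m crank '0 0 0.6 0 0 0 85;0 0 1 0 0 0 85;0 0 1 0 0 0 85;0 0 1 0 0 0 85;0 0 0.6 0 0 0 80;0 0 0 0 0 0 0;0 0 0 0 0 0 0;0 0 0 0 0 0 0;0 0 0 0 0 0 0;0 0 0 0 0 0 0' 40; python3 -m crank '0 0 0 0 0 0 0;0 0 0 0 0 0 0;0 0 0 0 0 1 0;0 0 0 0 0 1 0;0 0 0 0 0 1 0;0 0 0 0 0 1 0;0 0 0 0 0 1 0;0 0 0 0 0 1 0;0 0 0 0 0 1 0'
```

```text
t: 8.17
ee_pos: [0.4698, -0.3962, 0.135]
tool_rot: [0.966, 0.257, -0.001, -0.001]
force: [-3.7, 4.9, 0.4]
grip_width: 0.0367
grip_force: 41.2
t: 8.92
ee_pos: [0.4697, -0.396, 0.135]
tool_rot: [1.0, 0.015, -0.001, -0.001]
force: [-4.2, 5.6, 1.3]
grip_width: 0.0368
grip_force: 41.2
```

```bash
python3 -m crank '0 0 0 0 0 1 0;0 0 0 0 0 1 0;0 0 0 0 0 1 0;0 0 0 0 0 1 0;0 0 0 0 0 1 0;0 0 0 0 0 1 0;0 0 0 0 0 1 0;0 0 0 0 0 1 0;0 0 0 0 0 1 0;0 0 0 0 0 1 0';python3 -m crank '0 0 0 0 0 1 0;0 0 0 0 0 1 0;0 0 0 0 0 1 0;0 0 0 0 0 1 0;0 0 0 0 0 1 0;0 0 0 0 0 1 0;0 0 0 0 0 1 0;0 0 0 0 0 1 0;0 0 0 0 0 1 0;0 0 0 0 0 1 0'; python3 -m crank '0 0 0 0 0 1 0;0 0 0 0 0 1 0;0 0 0 0 0 1 0;0 0 0 0 0 1 0;0 0 0 0 0 0.5 0;0 0 0 0 0 0 0;0 0 0 0 0 0 0;0 0 0 0 0 0 0;0 0 0 0 0 0 0;0 0 0 0 0 0 0'; python3 - <<'E'
from h import *
st,R=me();print(np.degrees(np.arctan2(R[1,0],R[0,0])),st["qpos"][5]); s=shot('wrist','reg3')
cv2.imwrite("pics/reg3c.png",cv2.resize(s["image"],(800,600))[:,:,::-1])
E
```

```text
t: 9.75
ee_pos: [0.4698, -0.3958, 0.135]
tool_rot: [0.945, -0.328, -0.001, -0.001]
force: [-3.7, 6.0, 1.1]
grip_width: 0.0365
grip_force: 41.3
t: 10.58
ee_pos: [0.4699, -0.3956, 0.135]
tool_rot: [0.775, -0.632, -0.002, -0.001]
force: [-4.4, 5.9, 0.8]
grip_width: 0.0364
grip_force: 41.3
t: 11.42
ee_pos: [0.47, -0.3956, 0.135]
tool_rot: [-0.668, 0.744, 0.002, 0.0]
force: [-3.3, 6.1, 1.4]
grip_width: 0.0369
grip_force: 41.3
-96.15925376127461 2.3644964782472027
```

View pics/reg3c.png

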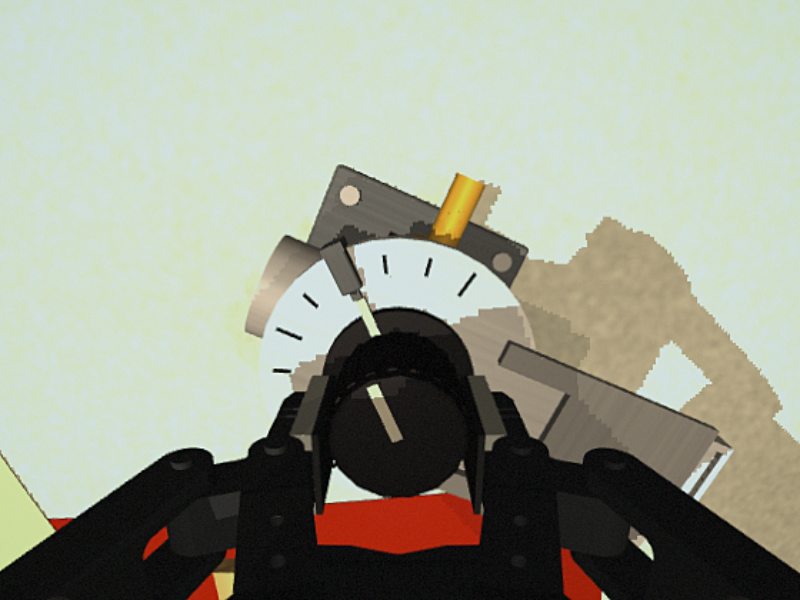

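The pointer tip at (360,293) meets the marker tip at (356,296). Next I release the knob and go back to the tab.

```bash
python3 -m crank '0 0 0 0 0 0 60;0 0 0 0 0 0 60;0 0 0 0 0 0 60;0 0 0 0 0 0 60;0 0 -0.5 0 0 0 60;0 0 -1 0 0 0 60;0 0 -1 0 0 0 60;0 0 0 0 0 -1 50;0 0 0 0 0 -1 50;0 0 0 0 0 -1 50';python3 -m crank '0 0 0 0 0 -1 50;0 0 0 0 0 -1 50;0 0 0 0 0 -1 50;0 0 0 0 0 -1 50;0 0 0 0 0 -1 50;0 0 0 0 0 -1 50;0 0 0 0 0 -1 50;0 0 0 0 0 -1 50;0 0 0 0 0 -1 50;0 0 0 0 0 -1 50'; python3 -m crank '0 0 0 0 0 -1 50;0 0 0 0 0 -1 50;0 0 0 0 0 -1 50;0 0 0 0 0 -0.5 50;-0.9 0 0 0 0 0 50;-0.95 0 0 0 0 0 50;-0.95 0 0 0 0 0 50;-0.95 0 0 0 0 0 50;0 0 0 0 0 0 50;0 0 0 0 0 0 50'; python3 - <<'E'
from h import *
st,R=me();print(np.degrees(np.arctan2(R[1,0],R[0,0])))
print(R.T@(np.array([.387,-.3494,.139])-st["ee_pos"])/.025)
E
```

```text
t: 12.3
ee_pos: [0.4709, -0.3977, 0.1986]
tool_rot: [0.743, -0.669, 0.001, 0.0]
force: [-0.5, 0.5, -0.6]
grip_width: 0.0427
grip_force: 0.0
t: 13.13
ee_pos: [0.4706, -0.3975, 0.1977]
tool_rot: [0.927, -0.374, 0.001, 0.0]
force: [-0.3, 0.2, -0.4]
grip_width: 0.0426
grip_force: 0.0
t: 13.97
ee_pos: [0.3891, -0.3501, 0.1975]
tool_rot: [0.966, -0.26, 0.001, 0.001]
force: [-0.3, 0.7, 0.0]
grip_width: 0.043
grip_force: 0.0
-30.186610998879363
[-0.09265424  0.01560533  2.34136825]
```

Descend, grip, and push home with 31 mm, slightly past the stop.

```bash
python3 -m crank '-0.1 0 0.8 0 0 0 50;0 0 0.8 0 0 0 50;0 0 0.6 0 0 0 50;0 0 0.14 0 0 0 50;0 0 0 0 0 0 50;0 0 0 0 0 0 0;0 0 0 0 0 0 0;0 0 0 0 0 0 0;0 0 0 0 0 0 0;0 0 0 0 0 0 0' 50; python3 -m crank '0.2 0 0 0 0 0 0;0.2 0 0 0 0 0 0;0.2 0 0 0 0 0 0;0.2 0 0 0 0 0 0;0.2 0 0 0 0 0 0;0.2 0 0 0 0 0 0;0.06 0 0 0 0 0 0;0 0 0 0 0 0 0;0 0 0 0 0 0 0;0 0 0 0 0 0 0'; python3 -m crank '0 0 0 0 0 0 0;0 0 0 0 0 0 50;0 0 0 0 0 0 50;0 0 0 0 0 0 50;0 0 -0.6 0 0 0 60;0 0 -1 0 0 0 70;0 0 -1 0 0 0 70;0 0 -1 0 0 0 70;-0.4 0 -1 0 0 0 70;0 0 0 0 0 0 70'; python3 - <<'E'
from h import *
s=shot('wrist','reg4'); P=cloud(s)
m=(abs(P[...,2]-.1515)<.004)&(np.hypot(P[...,0]-.413,P[...,1]+.363)<.02);q=P[m];k=(q.min(0)+q.max(0))/2;print("tabtop",m.sum(),k,np.ptp(q,axis=0),"dist",np.hypot(k[0]-.4698,k[1]+.3971))
cv2.imwrite("pics/reg4c.png",cv2.resize(s["image"],(800,600))[:,:,::-1])
E
```

```text
t: 14.8
ee_pos: [0.3882, -0.3492, 0.1394]
tool_rot: [0.966, -0.26, 0.001, 0.0]
force: [1.6, 3.5, 6.4]
grip_width: 0.0101
grip_force: 51.0
t: 15.63
ee_pos: [0.4139, -0.3639, 0.1394]
tool_rot: [0.966, -0.26, -0.001, -0.001]
force: [-4.9, 7.1, 11.6]
grip_width: 0.0107
grip_force: 51.6
t: 16.47
ee_pos: [0.4068, -0.3614, 0.2587]
tool_rot: [0.966, -0.26, 0.004, 0.003]
force: [0.3, -1.0, 0.6]
grip_width: 0.0598
grip_force: 0.0
tabtop 324 [ 0.41280047 -0.36437288  0.1504759 ] [0.01599652 0.01512836 0.00579523] dist 0.06572678681435375
```

View pics/reg4c.png

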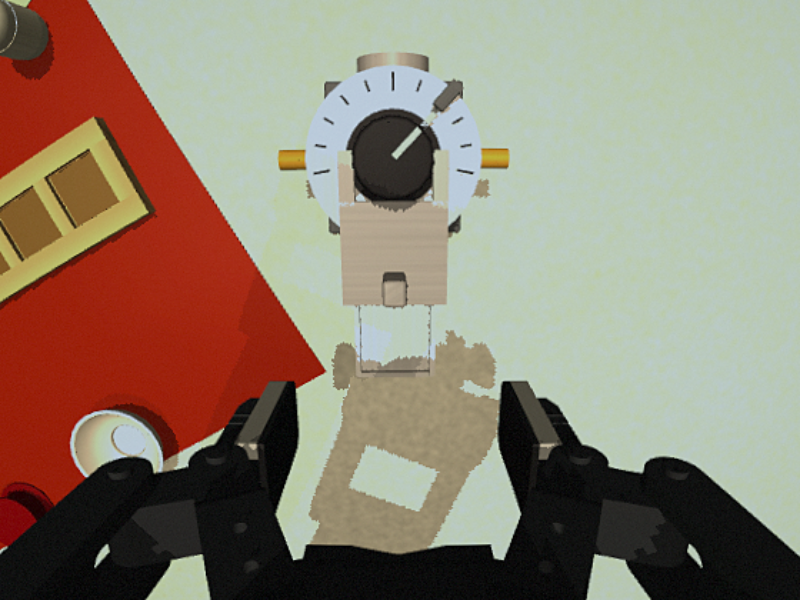

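The lock is home: the tab is 65.7 mm from the axis and the pointer is still at the marker. Next I turn the tool to yaw 90° and fly over the pallet.

```bash
R10='';python3 -m crank '0 0 -0.6 0 0 -1 70;0 0 -0.6 0 0 -1 70;0 0 -0.4 0 0 -1 70;0 0 0 0 0 -1 70;0 0 0 0 0 -1 70;0 0 0 0 0 -1 70;0 0 0 0 0 -1 70;0 0 0 0 0 -1 70;0 0 0 0 0 -1 70;0 0 0 0 0 -1 70';python3 -m crank '0 0 0 0 0 -1 70;0 0 0 0 0 -1 70;0 0 0 0 0 -1 70;0 0 0 0 0 -1 70;0 0 0 0 0 -1 70;0 0 0 0 0 -1 70;0 0 0 0 0 -1 70;0 0 0 0 0 -1 70;0 0 0 0 0 -1 70;0 0 0 0 0 -1 70'; python3 -m crank '0 0 0 0 0 -1 70;0 0 0 0 0 -1 70;0 0 0 0 0 -1 70;0 0 0 0 0 -1 70;0 0 0 0 0 -1 70;0 0 0 0 0 -1 70;0 0 0 0 0 -1 70;0 0 0 0 0 -1 70;0 0 0 0 0 -1 70;0 0 0 0 0 -1 70'; python3 -m crank '1 0.6 0 0 0 0 70;1 0.6 0 0 0 0 70;1 0.6 0 0 0 0 70;1 0.6 0 0 0 0 70;1 0.6 0 0 0 0 70;1 0.6 0 0 0 0 70;1 0.6 0 0 0 0 70;1 0.6 0 0 0 0 70;1 0.6 0 0 0 0 70;1 0.6 0 0 0 0 70'; python3 -m crank '1 0.6 0 0 0 0 70;1 0.6 0 0 0 0 70;0 0 0 0 0 0 70;0 0 0 0 0 0 70'; python3 -c "
from h import *
shot('wrist','pal1')"; python3 -m crank '1 0 0 0 0 -1 70;1 0 0 0 0 -1 70;1 0 0 0 0 -1 70;1 0 0 0 0 -1 70;1 0 0 0 0 -1 70;1 0 0 0 0 -1 70;1 0 0 0 0 -1 70;1 0 0 0 0 -1 70;1 0 0 0 0 -1 70;1 0 0 0 0 -1 70';  python3 -m crank '1 0 0 0 0 -0.5 70;1 0 0 0 0 0 70;0 0 0 0 0 0 70;0 0 0 0 0 0 70'; python3 -c "
from h import *
s=shot('wrist','rack1')
a=load('pal1')
cv2.imwrite('pics/both.png',np.hstack([cv2.resize(x['image'],(400,300)) for x in (a,s)])[:,:,::-1])"
```

```text
t: 17.35
ee_pos: [0.4054, -0.3592, 0.2909]
tool_rot: [0.996, 0.088, -0.001, -0.001]
force: [0.7, 0.4, -0.3]
grip_width: 0.0597
grip_force: 0.0
t: 18.18
ee_pos: [0.4054, -0.3592, 0.2909]
tool_rot: [0.906, 0.423, -0.0, -0.001]
force: [0.1, 0.6, 0.5]
grip_width: 0.06
grip_force: 0.0
t: 19.02
ee_pos: [0.4054, -0.3593, 0.2909]
tool_rot: [0.707, 0.707, 0.0, -0.001]
force: [0.2, -0.5, 0.2]
grip_width: 0.06
grip_force: 0.0
t: 19.85
ee_pos: [0.5565, -0.1084, 0.291]
tool_rot: [0.708, 0.706, -0.001, -0.001]
force: [0.4, -0.2, 1.2]
grip_width: 0.0597
grip_force: 0.0
t: 20.18
ee_pos: [0.5864, -0.0588, 0.2909]
tool_rot: [0.707, 0.707, -0.001, -0.001]
force: [0.4, -0.0, 0.5]
grip_width: 0.0597
grip_force: 0.0
t: 21.07
ee_pos: [0.5107, 0.1729, 0.2921]
tool_rot: [0.423, 0.906, -0.0, -0.0]
force: [-0.1, 0.5, 0.2]
grip_width: 0.0597
grip_force: 0.0
t: 21.4
ee_pos: [0.4782, 0.2106, 0.2924]
tool_rot: [0.408, 0.913, -0.0, 0.0]
force: [0.4, -0.1, -0.5]
grip_width: 0.0597
grip_force: 0.0
```

View pics/both.png

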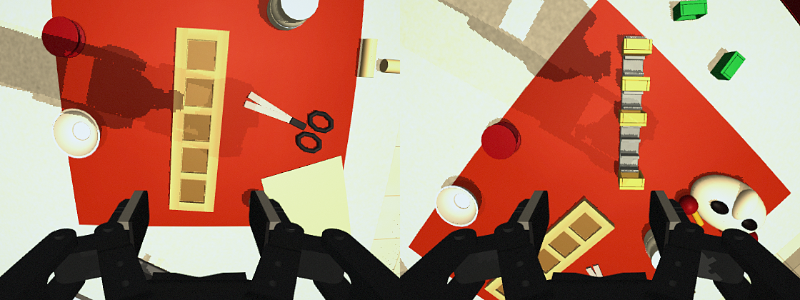

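```bash
python3 - <<'E'
from h import *
s=load('pal1');P=cloud(s);hs=cv2.cvtColor(s["image"],cv2.COLOR_RGB2HSV)
# pallet: plywood hue, at z ~ .014
h=hs.astype(int); m=((h[...,0]>12)&(h[...,0]<32)&(h[...,1]>60)&(P[...,2]<.03)).astype(np.uint8)
m=cv2.morphologyEx(m,cv2.MORPH_CLOSE,np.ones((15,15)))
cs,_=cv2.findContours(m,cv2.RETR_EXTERNAL,2)
c=[c for c in cs if cv2.contourArea(c)>5000]
for k in c:
    q=plane(s,k.reshape(-1,2),.014)[:,:2]; r=cv2.minAreaRect((q*1000).astype(np.float32));print(r)
# pockets: dark brown, floor edges
m2=((h[...,0]<25)&(h[...,1]>60)&(h[...,2]<190)).astype(np.uint8)
s=load('rack1');P=cloud(s);h=cv2.cvtColor(s["image"],cv2.COLOR_RGB2HSV).astype(int)
m=((h[...,0]>18)&(h[...,0]<34)&(h[...,1]>90)).astype(np.uint8);m[270:]=0;m[:,:290]=0;m[:,380:]=0
cs,_=cv2.findContours(m,cv2.RETR_EXTERNAL,2)
for k in cs:
    if cv2.contourArea(k)<150: continue
    mm=np.zeros_like(m);cv2.drawContours(mm,[k],-1,1,-1); q=P[mm>0];q=q[abs(q[:,2]-.052)<.006];r=cv2.minAreaRect((q[:,:2]*1000).astype(np.float32));print("bez",k.reshape(-1,2).min(0),k.reshape(-1,2).max(0),r,len(q),np.median(q[:,2]))
im=s["image"][40:280,280:400];cv2.imwrite("pics/rk.png",cv2.resize(im,None,fx=2.5,fy=2.5,interpolation=cv2.INTER_CUBIC)[:,:,::-1])
E
```

```text
((581.4090576171875, -67.66781616210938), (305.6362609863281, 80.77418518066406), 86.26288604736328)
((332.6588439941406, -1.318817138671875), (111.482177734375, 247.13748168945312), 42.21236038208008)
bez [305 238] [342 265] ((578.2006225585938, 176.29489135742188), (39.82191848754883, 20.420852661132812), 40.5346565246582) 544 0.05185856675854977
bez [306 153] [345 176] ((507.81536865234375, 252.6072998046875), (39.52655029296875, 18.657474517822266), 41.79224395751953) 668 0.05187551427037995
bez [309 107] [349 127] ((474.70989990234375, 292.7076110839844), (39.1959228515625, 19.19812774658203), 42.208831787109375) 698 0.051713482055664284
bez [310  53] [353  77] ((441.288818359375, 331.7430419921875), (40.507904052734375, 20.175100326538086), 41.752769470214844) 794 0.05174552270300975
```

View pics/rk.png

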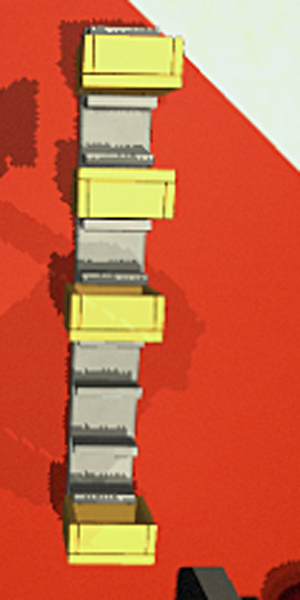

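```bash
python3 - <<'E'
from h import *
d=np.array([-.661,.7504]);n=np.array([.7504,.661])
ims=[]
for t in("rack1","side0","scene0"):
    s=load(t);P=cloud(s);A,o=cw(s)
    for i,c in enumerate([(578.2,176.3),(507.8,252.6),(474.7,292.7),(441.3,331.7)]):
        q=P-np.r_[np.array(c)/1000,0];u=q[...,:2]@d;v=q[...,:2]@n
        m=(abs(v)<.014)&(P[...,2]>.031)&(P[...,2]<.045)&(abs(u)<.016)
        print(t,i,"cam u",((o[:2]-np.array(c)/1000)@d).round(2),m.sum(),(np.percentile(u[m],[5,25,50,75,95])*1000).round(0) if m.sum() else "")
s=load("rack1")["image"][45:135,290:370];w=load("side0")["image"][250:360,210:290]
cv2.imwrite("pics/op.png",np.hstack([cv2.resize(x,(400,500),interpolation=cv2.INTER_CUBIC) for x in(s,w)])[:,:,::-1])
E
```

```text
rack1 0 cam u 0.16 6 [13. 13. 15. 16. 16.]
rack1 1 cam u 0.06 15 [-14.  -1.  12.  13.  15.]
rack1 2 cam u 0.01 10 [-16. -15.  -0.  13.  14.]
rack1 3 cam u -0.04 39 [-13. -10. -10. -10.  -7.]
side0 0 cam u 0.66 9 [-4. -4. -2. -2.  3.]
side0 1 cam u 0.55 4 [10. 10. 11. 12. 15.]
side0 2 cam u 0.5 54 [11. 11. 12. 12. 13.]
side0 3 cam u 0.45 2 [7. 8. 8. 8. 9.]
scene0 0 cam u -0.98 28 [-14. -12. -11.  -9.  -7.]
scene0 1 cam u -1.08 27 [-14. -12. -10.  -9.  -6.]
scene0 2 cam u -1.13 8 [-16. -12.  -6.   4.   6.]
scene0 3 cam u -1.19 24 [-13. -10.  -9.  -7.  -4.]
```

View pics/op.png

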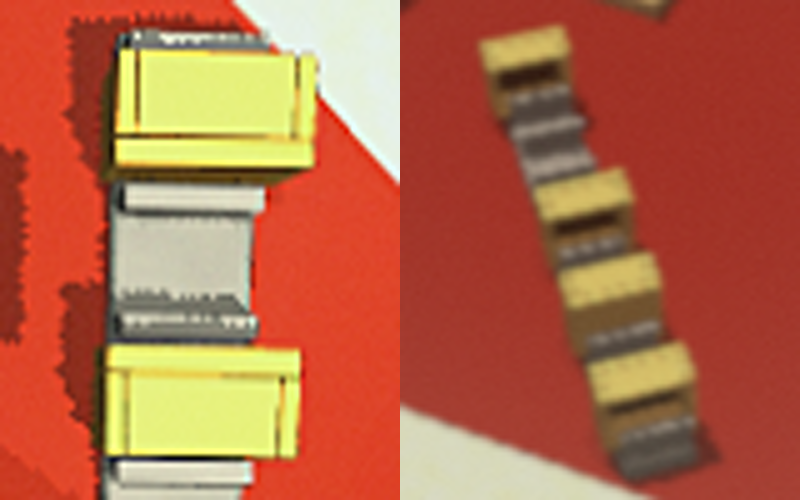

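Bezel 1 (slot at 578,176), 2 (508,253) and 4 (441,332) open towards +dir (131°). Bezel 3 (475,293) opens the other way: its flat back shows in the side crop at (615,310).

I'll pick each one with a 45° lean, swing the tool 90° about its y axis, and place with the opposite lean.

```bash
cat >> h.py <<'E'
def togo(p):
    st,R=me(); print("togo",(R.T@(np.array(p)-st["ee_pos"])/.025).round(2),"z",R[:,2].round(3),"y",R[:,1].round(3),"q",st["qpos"].round(2),"t",round(st["t"],1))
E
python3 -m crank '-0.95 0.52 0.9 0 0 0 70;-0.95 0.52 0.9 0 0 0 70;-0.95 0.52 0.9 0 0 0 70;-0.95 0.52 0.9 0 0 0 70;0 0 0 0 1 0 70;0 0 0 0 1 0 70;0 0 0 0 1 0 70;0 0 0 0 1 0 70;0 0 0 0 1 0 70;0 0 0 0 1 0 70';python3 -m crank '0 0 0 0 1 0 70;0 0 0 0 1 0 70;0 0 0 0 1 0 70;0 0 0 0 1 0 70;0 0 0 0 1 0 70;0 0 0 0 0.25 0 70;0 0 0 0 0 0 70;0 0 0 0 0 0 70'; python3 -c "
from h import *
togo([.5802,.174,.0243])"
```

```text
t: 22.28
ee_pos: [0.5817, 0.1729, 0.2026]
tool_rot: [0.4, 0.892, 0.086, -0.191]
force: [0.0, -0.3, 0.0]
grip_width: 0.0597
grip_force: 0.0
t: 22.95
ee_pos: [0.5811, 0.1741, 0.2024]
tool_rot: [0.378, 0.843, 0.156, -0.349]
force: [0.5, 0.1, 0.9]
grip_width: 0.0597
grip_force: 0.0
togo [-5.02 -0.03  5.06] z [-0.471  0.527 -0.708] y [ 0.746  0.666 -0.   ] q [-0.1   0.46  1.48  0.51  1.8  -0.87] t 22.9
```

```bash
python3 -m crank '-1 0 1 0 0 0 70;-1 0 1 0 0 0 70;-1 0 1 0 0 0 70;-1 0 1 0 0 0 70;-0.6 -0.03 0.6 0 0 0 70;-0.4 0 0.4 0 0 0 70;0 0 0 0 0 0 0;0 0 0 0 0 0 0;0 0 0 0 0 0 0;0 0 0 0 0 0 0' 50; python3 -m crank '0 0 0 0 0 0 0;0 0 0 0 0 0 0'; python3 -c "
from h import *
togo([.5802,.174,.0243])"
```

```text
t: 23.78
ee_pos: [0.5818, 0.1744, 0.0281]
tool_rot: [0.376, 0.844, 0.157, -0.348]
force: [0.8, 0.3, -1.2]
grip_width: 0.0387
grip_force: 53.3
t: 23.95
ee_pos: [0.581, 0.1745, 0.0272]
tool_rot: [0.377, 0.844, 0.156, -0.348]
force: [0.3, 0.4, 0.0]
grip_width: 0.0386
grip_force: 53.3
togo [-0.08 -0.04  0.09] z [-0.47   0.526 -0.708] y [0.745 0.667 0.002] q [-0.1   0.7   1.5   0.5   1.58 -1.  ] t 23.9
```

```bash
python3 -m crank '0.3 0 -0.3 0 0 0 0;0.7 0 -0.7 0 0 0 0;1 0 -1 0 0 0 0;1 0 -1 0 0 0 0;1 0 -1 0 0 0 0;1 0 -1 0 0 0 0;0 0 0 0 -1 0 0;0 0 0 0 -1 0 0;0 0 0 0 -1 0 0;0 0 0 0 -1 0 0';python3 -m crank '0 0 0 0 -1 0 0;0 0 0 0 -1 0 0;0 0 0 0 -1 0 0;0 0 0 0 -1 0 0;0 0 0 0 -1 0 0;0 0 0 0 -1 0 0;0 0 0 0 -1 0 0;0 0 0 0 -0.25 0 0;0 0 0 0 0 1 0;0 0 0 0 0 1 0';python3 -m crank '0 0 0 0 0 1 0;0 0 0 0 0 1 0;0 0 0 0 0 1 0;0 0 0 0 0 1 0;0 0 0 0 0 1 0;0 0 0 0 0 1 0;0 0 0 0 0 1 0;0 0 0 0 0 1 0;0 0 0 0 0 1 0;0 0 0 0 0 0.35 0';python3 -c "
from h import *
togo([.574,-.1814,.2])
st,R=me();print(R.round(3))
s=shot('wrist','held1')"
```

```text
t: 24.78
ee_pos: [0.5805, 0.1743, 0.2044]
tool_rot: [0.395, 0.884, 0.102, -0.226]
force: [-0.3, 0.1, -0.4]
grip_width: 0.0383
grip_force: 53.3
t: 25.62
ee_pos: [0.5798, 0.1748, 0.2035]
tool_rot: [0.472, 0.882, 0.0, -0.0]
force: [0.8, -0.7, -0.7]
grip_width: 0.0384
grip_force: 53.3
t: 26.45
ee_pos: [0.5802, 0.1743, 0.2032]
tool_rot: [0.73, 0.684, 0.0, -0.0]
force: [0.9, -0.3, -0.9]
grip_width: 0.0385
grip_force: 53.3
togo [-14.21   0.67   0.12] z [-0.001  0.001 -1.   ] y [ 0.998 -0.065 -0.001] q [0.1  0.17 1.7  0.   1.27 0.17] t 26.4
[[ 0.065  0.998 -0.001]
 [ 0.998 -0.065  0.001]
 [ 0.001 -0.001 -1.   ]]
```

```bash
python3 -m crank '-0.6 0.05 0 0 0 0 0;-1 0.05 0 0 0 0 0;-1 0.05 0 0 0 0 0;-1 0.05 0 0 0 0 0;-1 0.05 0 0 0 0 0;-1 0.05 0 0 0 0 0;-1 0.05 0 0 0 0 0;-1 0.05 0 0 0 0 0;-1 0.05 0 0 0 0 0;-1 0.05 0 0 0 0 0';python3 -m crank '-1 0.05 0 0 0 0 0;-1 0.05 0 0 0 0 0;-1 0.05 0 0 0 0 0;-1 0.05 0 0 0 0 0;-0.8 0 0 0 -1 0 0;0 0 0 0 -1 0 0;0 0 0 0 -1 0 0;0 0 0 0 -1 0 0;0 0 0 0 -1 0 0;0 0 0 0 -1 0 0'; python3 -m crank '0 0 0 0 -1 0 0;0 0 0 0 -1 0 0;0 0 0 0 -1 0 0;0 0 0 0 -1 0 0;0 0 0 0 -1 0 0;0 0 0 0 -0.25 0 0;0 0 0 0 0 0 0;0 0 0 0 0 0 0'; python3 -c "
from h import *
togo([.5737,-.1862,.0247])"
```

```text
t: 27.33
ee_pos: [0.5777, -0.0671, 0.2032]
tool_rot: [0.728, 0.685, 0.0, -0.0]
force: [0.4, -0.2, -0.3]
grip_width: 0.0385
grip_force: 53.3
t: 28.17
ee_pos: [0.5755, -0.1861, 0.2035]
tool_rot: [0.712, 0.67, -0.152, 0.144]
force: [0.6, -0.4, -0.7]
grip_width: 0.0384
grip_force: 53.3
t: 28.83
ee_pos: [0.5755, -0.186, 0.2029]
tool_rot: [0.673, 0.633, -0.278, 0.262]
force: [-0.1, 0.3, 0.2]
grip_width: 0.0385
grip_force: 53.3
togo [ 5.03 -0.07  5.06] z [-0.044 -0.705 -0.708] y [ 0.998 -0.062 -0.   ] q [-0.2   0.21  1.8  -0.86  1.17  0.23] t 28.8
```

```bash
python3 -m crank '1 -0.07 1 0 0 0 0;1 0 1 0 0 0 0;1 0 1 0 0 0 0;1 0 1 0 0 0 0;0.4 0 0.4 0 0 0 0;0 0 0 0 0 0 0;0 0 0 0 0 0 0'; python3 -c "
from h import *
togo([.5737,-.1862,.0247])
s=shot('side','pl1s');w=shot('wrist','pl1w')
cv2.imwrite('pics/pl1.png',np.hstack([cv2.resize(x,(400,400),interpolation=cv2.INTER_CUBIC) for x in(s['image'][150:260,225:335],w['image'][100:380,140:420])])[:,:,::-1])"
```

```text
t: 29.42
ee_pos: [0.5774, -0.1826, 0.0531]
tool_rot: [0.677, 0.633, -0.276, 0.254]
force: [0.5, -0.9, 0.3]
grip_width: 0.0388
grip_force: 53.3
togo [ 0.68 -0.13  0.93] z [-0.052 -0.693 -0.719] y [ 0.998 -0.069 -0.006] q [-0.2   0.46  1.81 -0.95  1.02  0.45] t 29.4
```

View pics/pl1.png

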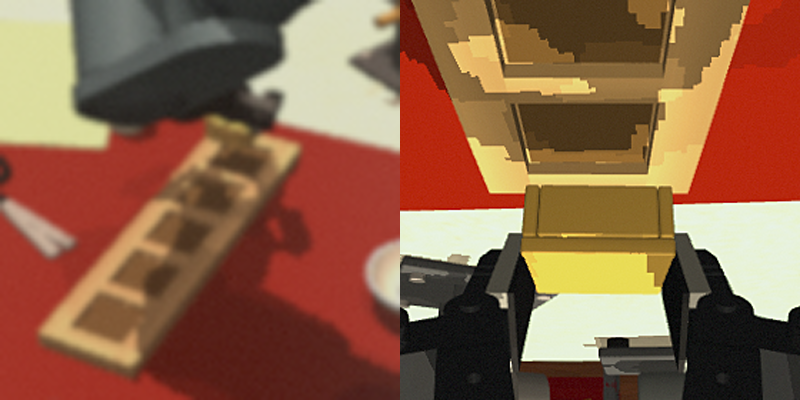

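Joint 4 reaches its limit at this far pocket, so I'll lift and use the +2 pocket at the high-y end, where the lean is less demanding.

```bash
python3 -m crank '-1 0 -1 0 0 0 0;-1 0 -1 0 0 0 0;-1 0 -1 0 0 0 0;1 0 -1 0 0 0 0;1 0 -1 0 0 0 0;1 0 -1 0 0 0 0;1 0 -1 0 0 0 0;1 0 -1 0 0 0 0;1 0 -1 0 0 0 0;0.4 0 -0.4 0 0 0 0';python3 -m crank '0 0 0 0 0 0 0;0 0 0 0 0 0 0'; python3 -c "
from h import *
togo([.5885,.0413,.0247])"
```

```text
t: 30.35
ee_pos: [0.5941, 0.0459, 0.1649]
tool_rot: [0.677, 0.635, -0.273, 0.255]
force: [1.1, 0.2, -0.9]
grip_width: 0.0386
grip_force: 53.3
t: 30.52
ee_pos: [0.5935, 0.0422, 0.1637]
tool_rot: [0.677, 0.634, -0.275, 0.254]
force: [0.8, -0.4, -0.6]
grip_width: 0.0386
grip_force: 53.3
togo [ 3.82 -0.17  4.04] z [-0.05  -0.692 -0.72 ] y [ 0.998 -0.067 -0.005] q [ 0.17  0.38  1.66 -0.75  1.39  0.49] t 30.5
```

```bash
python3 -m crank '1 -0.17 1 0 -0.25 0 0;1 0 1 0 0 0 0;1 0 1 0 0 0 0;0.3 0 0.4 0 0 0 0;0 0 0 0 0 0 0;0 0 0 0 0 0 0'; python3 -c "
from h import *
togo([.5885,.0413,.0247])"
```

```text
t: 31.02
ee_pos: [0.588, 0.0399, 0.0446]
tool_rot: [0.675, 0.631, -0.282, 0.259]
force: [0.1, -0.6, 0.1]
grip_width: 0.0387
grip_force: 53.3
togo [0.6  0.02 0.52] z [-0.054 -0.705 -0.707] y [ 0.998 -0.07  -0.007] q [ 0.17  0.56  1.67 -0.8   1.27  0.64] t 31.0
```

```bash
python3 -m crank '0.3 0 0.25 0 0 0 0;0.2 0 0.18 0 0 0 0;0.1 0 0.09 0 0 0 0;0 0 0 0 0 0 0;0 0 0 0 0 0 0;0 0 0 0 0 0 0'; python3 -c "
from h import *
togo([.5885,.0413,.0247])
w=shot('wrist','pl2w')
cv2.imwrite('pics/pl2.png',cv2.resize(w['image'],(800,600))[:,:,::-1])"
```

```text
t: 31.52
ee_pos: [0.5879, 0.0427, 0.0242]
tool_rot: [0.675, 0.631, -0.282, 0.259]
force: [0.2, 0.4, -1.0]
grip_width: 0.0389
grip_force: 53.3
togo [-0.05  0.03  0.02] z [-0.053 -0.705 -0.707] y [ 0.998 -0.069 -0.006] q [ 0.18  0.6   1.67 -0.81  1.25  0.66] t 31.5
```

View pics/pl2.png

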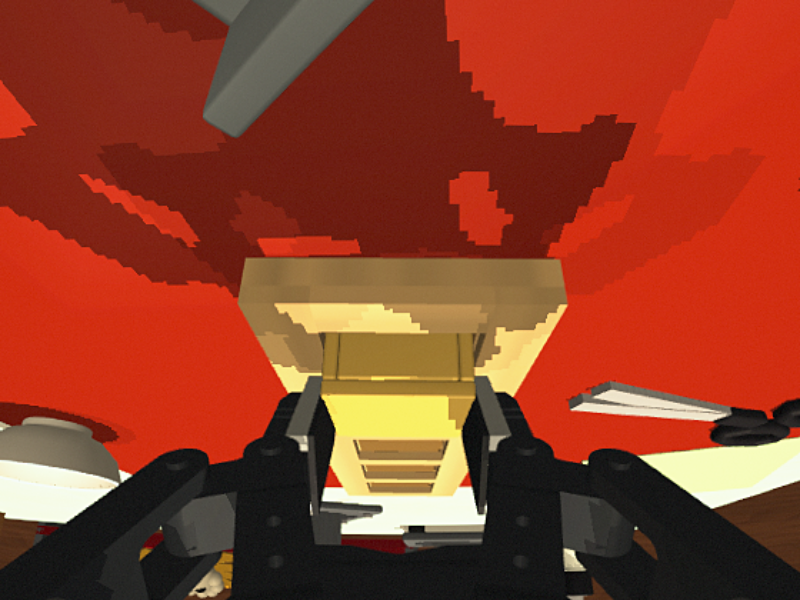

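It's in the pocket with even gaps left and right and no force. Release, retreat, straighten up and check by depth.

```bash
python3 -m crank '0 0 0 0 0 0 55;0 0 0 0 0 0 65;0 0 0 0 0 0 65;0 0 0 0 0 0 65;-0.5 0 -0.5 0 0 0 70;-1 0 -1 0 0 0 70;-1 0 -1 0 0 0 70;-1 0 -1 0 0 0 70;-1 0 -1 0 0 0 70;-1 0 -1 0 0 0 70'; python3 -m crank '0 0 0 0 1 0 70;0 0 0 0 1 0 70;0 0 0 0 1 0 70;0 0 0 0 1 0 70;0 0 0 0 1 0 70;0 0 0 0 1 0 70;0 0 0 0 1 0 70;0 0 0 0 1 0 70;0 0 0 0 1 0 70;0 0 0 0 1 0 70'; python3 -m crank '0 0 0 0 1 -1 70;0 0 0 0 0.3 -1 70;0 0 0 0 0 -1 70;0 0 0 0 0 -1 70;0 0 0 0 0 0 70'; cat >> h.py <<'E'
def bez(s,zmin,zmax,roi,amin=100):
    P=cloud(s);h=cv2.cvtColor(s["image"],cv2.COLOR_RGB2HSV).astype(int)
    m=((h[...,0]>16)&(h[...,0]<36)&(h[...,1]>70)&(P[...,2]>zmin)&(P[...,2]<zmax)&(P[...,0]>roi[0])&(P[...,0]<roi[1])&(P[...,1]>roi[2])&(P[...,1]<roi[3])).astype(np.uint8)
    n,l,st,_=cv2.connectedComponentsWithStats(m)
    for i in range(1,n):
        if st[i,4]<amin: continue
        q=P[l==i]; r=cv2.minAreaRect((q[:,:2]*1000).astype(np.float32)); c=np.linalg.lstsq(np.c_[q[:,:2]-q[:,:2].mean(0),np.ones(len(q))],q[:,2],rcond=None)[0]
        print("bez",np.round(r[0],1),np.round(r[1],1),round(r[2],1),"z",c[2].round(4),"tilt",np.degrees(c[:2]).round(1),len(q))
E
python3 -c "
from h import *
s=shot('wrist','chk1')
bez(s,.02,.045,(.5,.66,-.3,.1)); bez(s,.046,.058,(.35,.65,.1,.42))
togo([.5078,.2526,.2])"
```

```text
t: 32.4
ee_pos: [0.5886, 0.0424, 0.22]
tool_rot: [0.674, 0.631, -0.282, 0.259]
force: [-0.1, 0.2, -0.2]
grip_width: 0.0598
grip_force: 0.0
t: 33.23
ee_pos: [0.5889, 0.0424, 0.2187]
tool_rot: [0.73, 0.682, -0.033, 0.026]
force: [0.3, 0.7, -0.8]
grip_width: 0.0599
grip_force: 0.0
t: 33.65
ee_pos: [0.5887, 0.0421, 0.2182]
tool_rot: [0.629, 0.778, -0.002, -0.006]
force: [-0.0, -0.1, -0.0]
grip_width: 0.0598
grip_force: 0.0
bez [588.   48.5] [40.4 40.2] 86.0 z 0.0287 tilt [-0.1 -1.1] 1857
togo [ 8.9  -1.42  0.8 ] z [-0.012  0.004 -1.   ] y [ 0.978  0.207 -0.011] q [-0.12  0.13  1.72  0.    1.31 -0.33] t 33.7
```

Bezel 1 is seated level: back at z = 0.0287 m, 2.5 mm off centre. Now bezel 2.

```bash
python3 -m crank '0.9 -0.16 0.08 -0.16 0 0 70;1 -0.16 0.08 0 0 0 70;1 -0.16 0.08 0 0 0 70;1 -0.16 0.08 0 0 0 70;1 -0.16 0.08 0 0 0 70;1 -0.16 0.08 0 0 0 70;1 -0.16 0.08 0 0 0 70;1 -0.16 0.08 0 0 0 70;1 -0.16 0.08 0 0 0 70;0 0 0 0 0 -1 70'; python3 -m crank '0 0 0 0 0 -1 70;0 0 0 0 0 -1 70;0 0 0 0 0 -1 70;0 0 0 0 0 -1 70;0 0 0 0 0 -1 70;0 0 0 0 0 -1 70;0 0 0 0 0 -0.35 70;0 0 0 0 0 0 70'; python3 -c "
from h import *
s=shot('wrist','chk2')
bez(s,.046,.058,(.35,.65,.1,.42))
togo([.5098,.2503,.2])"
```

```text
t: 34.53
ee_pos: [0.5052, 0.2559, 0.2013]
tool_rot: [0.6, 0.8, 0.002, -0.003]
force: [-0.7, 0.2, -0.2]
grip_width: 0.0599
grip_force: 0.0
t: 35.2
ee_pos: [0.5071, 0.2527, 0.2017]
tool_rot: [0.412, 0.911, 0.003, -0.002]
force: [0.4, 0.6, -0.4]
grip_width: 0.0598
grip_force: 0.0
bez [441.3 332.1] [39.4 19.9] 40.7 z 0.0517 tilt [-1.6  1.6] 1393
bez [474.9 292.7] [39.3 19.7] 41.1 z 0.0518 tilt [ 1.1 -1.8] 1282
bez [507.8 252.9] [39.2 20.1] 41.2 z 0.0518 tilt [ 0.5 -0.7] 1142
togo [-0.14  0.02  0.07] z [-0.001  0.007 -1.   ] y [0.751 0.66  0.004] q [ 0.26  0.08  1.8   0.01  1.26 -0.46] t 35.2
```

```bash
python3 -m crank '-0.14 0.02 0 0 1 0 70;0 0 0 0 1 0 70;0 0 0 0 1 0 70;0 0 0 0 1 0 70;0 0 0 0 1 0 70;0 0 0 0 1 0 70;0 0 0 0 1 0 70;0 0 0 0 1 0 70;0 0 0 0 1 0 70;0 0 0 0 1 0 70'; python3 -m crank '0 0 0 0 1 0 70;0 0 0 0 0.25 0 70;-1 0 1 0 0 0 70;-1 0 1 0 0 0 70;-1 0 1 0 0 0 70;-1 0 1 0 0 0 70;0 0 0 0 0 0 70;0 0 0 0 0 0 70'; python3 -c "
from h import *
togo([.5098,.2503,.027])"
```

```text
t: 36.08
ee_pos: [0.5102, 0.2502, 0.202]
tool_rot: [0.386, 0.855, 0.144, -0.315]
force: [-0.1, 0.5, -0.2]
grip_width: 0.0596
grip_force: 0.0
t: 36.75
ee_pos: [0.5085, 0.2515, 0.0594]
tool_rot: [0.379, 0.841, 0.159, -0.352]
force: [0.8, -0.4, 1.0]
grip_width: 0.06
grip_force: 0.0
togo [-0.98  0.01  0.86] z [-0.472  0.534 -0.701] y [0.75  0.662 0.   ] q [ 0.    0.54  1.68  0.57  1.52 -0.93] t 36.8
```

```bash
python3 -m crank '-0.5 0 0.45 0 -0.1 0 70;-0.48 0 0.42 0 0 0 70;0 0 0 0 0 0 70;0 0 0 0 0 0 0;0 0 0 0 0 0 0;0 0 0 0 0 0 0;0 0 0 0 0 0 0;0 0 0 0 0 0 0;0 0 0 0 0 0 0' 50; python3 -c "
from h import *
togo([.5098,.2503,.027])
print(status.sense()['ee_pos'])"; python3 -m crank '0.3 0 -0.3 0 0 0 0;0.7 0 -0.7 0 0 0 0;1 0 -1 0 0 0 0;1 0 -1 0 0 0 0;1 0 -1 0 0 0 0;1 0 -1 0 0 0 0;0 0 0 0 -1 0 0;0 0 0 0 -1 0 0;0 0 0 0 -1 0 0;0 0 0 0 -1 0 0';python3 -m crank '0 0 0 0 -1 0 0;0 0 0 0 -1 0 0;0 0 0 0 -1 0 0;0 0 0 0 -1 0 0;0 0 0 0 -1 0 0;0 0 0 0 -1 0 0;0 0 0 0 -1 0 0;0 0 0 0 -0.25 0 0;0 0 0 0 0 1 0;0 0 0 0 0 1 0';python3 -m crank '0 0 0 0 0 1 0;0 0 0 0 0 1 0;0 0 0 0 0 1 0;0 0 0 0 0 1 0;0 0 0 0 0 1 0;0 0 0 0 0 1 0;0 0 0 0 0 1 0;0 0 0 0 0 1 0;0 0 0 0 0 1 0;0 0 0 0 0 0.2 0';python3 -c "
from h import *
togo([.5848,-.0156,.2])"
```

```text
t: 37.5
ee_pos: [0.5131, 0.2501, 0.0303]
tool_rot: [0.379, 0.843, 0.16, -0.346]
force: [1.9, -1.4, 6.8]
grip_width: 0.0379
grip_force: 50.7
togo [-0.03 -0.09  0.16] z [-0.463  0.532 -0.709] y [0.75  0.662 0.008] q [ 0.    0.59  1.67  0.57  1.48 -0.95] t 37.5
[0.51310353 0.25007883 0.03032137]
t: 38.33
ee_pos: [0.5106, 0.2495, 0.2057]
tool_rot: [0.398, 0.883, 0.104, -0.224]
force: [0.3, -0.8, -1.2]
grip_width: 0.0387
grip_force: 50.3
t: 39.17
ee_pos: [0.51, 0.25, 0.205]
tool_rot: [0.475, 0.88, 0.002, 0.001]
force: [-0.8, 0.4, 0.4]
grip_width: 0.0382
grip_force: 50.3
t: 40.0
ee_pos: [0.5104, 0.2495, 0.2048]
tool_rot: [0.728, 0.685, 0.002, 0.0]
force: [0.9, 0.3, -0.9]
grip_width: 0.0381
grip_force: 50.3
togo [-10.4    3.61   0.18] z [ 0.004  0.002 -1.   ] y [ 0.998 -0.061  0.004] q [0.25 0.08 1.8  0.   1.26 0.31] t 40.0
```

A contact force of 6.8 N showed at that grip, so I'll check how this bezel sits in the hand against the first one (held1), in tool coordinates.

```bash
cat >> h.py <<'E'
def held(s):
    W=s["W"]@np.linalg.inv(s["T_tool_cam"]); P=(cloud(s)-W[:3,3])@W[:3,:3]
    h=cv2.cvtColor(s["image"],cv2.COLOR_RGB2HSV).astype(int)
    m=(h[...,0]>16)&(h[...,0]<36)&(h[...,1]>70)&(abs(P[...,1])<.025)&(abs(P[...,0])<.045)&(abs(P[...,2])<.035)
    q=P[m]*1000; c=np.cov(q.T); 
    # bezel axes at vertical hold: x_b and side both at 45deg in the tool xz plane
    a=(q[:,0]+q[:,2])/2**.5;b=(q[:,0]-q[:,2])/2**.5
    print(len(q),"x+z",np.percentile(a,[1,50,99]).round(1),"x-z",np.percentile(b,[1,50,99]).round(1),"y",np.percentile(q[:,1],[1,99]).round(1))
E
python3 -c "
from h import *
held(load('held1'));s=shot('wrist','held2');held(s)"
```

```text
7742 x+z [-12.4  -3.7  11.2] x-z [-11.8  24.8  26.5] y [-19.7  19.1]
7247 x+z [-8.4 -0.6 14.4] x-z [-15.9  20.7  22.5] y [-19.6  19.1]
```

```bash
python3 -m crank '-0.6 0.36 0 0 0 0 0;-1 0.36 0 0 0 0 0;-1 0.36 0 0 0 0 0;-1 0.36 0 0 0 0 0;-1 0.36 0 0 0 0 0;-1 0.36 0 0 0 0 0;-1 0.36 0 0 0 0 0;-1 0.36 0 0 0 0 0;-1 0.36 0 0 0 0 0;-1 0.36 0 0 0 0 0';python3 -m crank '-0.67 0 0 0 -1 0 0;0 0 0 0 -1 0 0;0 0 0 0 -1 0 0;0 0 0 0 -1 0 0;0 0 0 0 -1 0 0;0 0 0 0 -1 0 0;0 0 0 0 -1 0 0;0 0 0 0 -1 0 0;0 0 0 0 -1 0 0;0 0 0 0 -1 0 0'; python3 -m crank '0 0 0 0 -1 0 0;0 0 0 0 -0.25 0 0;1 0 1 0 0 0 0;1 0 1 0 0 0 0;1 0 1 0 0 0 0;1 0 1 0 0 0 0;0 0 0 0 0 0 0;0 0 0 0 0 0 0'; python3 -c "
from h import *
togo([.585,-.0123,.0265])"
```

```text
t: 40.88
ee_pos: [0.5864, 0.0034, 0.2046]
tool_rot: [0.727, 0.687, 0.002, 0.001]
force: [0.6, -0.0, -0.6]
grip_width: 0.0384
grip_force: 50.3
t: 41.72
ee_pos: [0.5854, -0.0118, 0.2048]
tool_rot: [0.684, 0.644, -0.248, 0.236]
force: [-0.1, 0.5, -0.6]
grip_width: 0.0381
grip_force: 50.4
t: 42.38
ee_pos: [0.5846, -0.0122, 0.0616]
tool_rot: [0.672, 0.634, -0.278, 0.262]
force: [0.1, 0.4, -0.6]
grip_width: 0.0383
grip_force: 50.4
togo [0.99 0.02 1.  ] z [-0.042 -0.705 -0.708] y [ 0.998 -0.059 -0.001] q [ 0.09  0.5   1.74 -0.84  1.21  0.58] t 42.4
```

```bash
python3 -m crank '0.4 0.02 0.4 0 0 0 0;0.3 0 0.3 0 0 0 0;0.2 0 0.2 0 0 0 0;0.1 0 0.1 0 0 0 0;0 0 0 0 0 0 0;0 0 0 0 0 0 0;0 0 0 0 0 0 0'; python3 -c "
from h import *
togo([.585,-.0123,.0265])
w=shot('wrist','pl3w')
cv2.imwrite('pics/pl3.png',w['image'][150:350,180:380,::-1])"
```

```text
t: 42.97
ee_pos: [0.5871, -0.0116, 0.0283]
tool_rot: [0.673, 0.633, -0.276, 0.264]
force: [-0.8, 0.5, -0.2]
grip_width: 0.0383
grip_force: 50.4
togo [ 0.03 -0.08  0.07] z [-0.038 -0.705 -0.708] y [ 0.998 -0.058  0.005] q [ 0.09  0.56  1.73 -0.86  1.17  0.63] t 43.0
```

View pics/pl3.png

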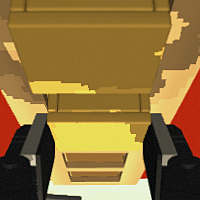

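The bezel hangs over pocket +1 with no contact. Trim 2 mm in y and 1 mm down, then release and check.

```bash
python3 -m crank '0.04 -0.08 0.05 0 0 0 0;0 0 0 0 0 0 0;0 0 0 0 0 0 0;0 0 0 0 0 0 55;0 0 0 0 0 0 65;0 0 0 0 0 0 65;0 0 0 0 0 0 65;-0.5 0 -0.5 0 0 0 70;-1 0 -1 0 0 0 70;-1 0 -1 0 0 0 70'; python3 -m crank '-1 0 -1 0 0 0 70;-1 0 -1 0 0 0 70;-1 0 -1 0 0 0 70;0 0 0 0 1 0 70;0 0 0 0 1 0 70;0 0 0 0 1 0 70;0 0 0 0 1 0 70;0 0 0 0 1 0 70;0 0 0 0 1 0 70;0 0 0 0 1 0 70'; python3 -m crank '0 0 0 0 1 0 70;0 0 0 0 1 0 70;0 0 0 0 1 0 70;0 0 0 0 1 0 70;0 0 0 0 0.25 0 70;0 0 0 0 0 0 70'; python3 -c "
from h import *
s=shot('wrist','chk3')
bez(s,.0195,.045,(.5,.66,-.3,.1)); bez(s,.046,.058,(.35,.65,.1,.42))
togo([.4433,.3297,.2])"
```

```text
t: 43.85
ee_pos: [0.5829, -0.012, 0.1138]
tool_rot: [0.672, 0.634, -0.278, 0.262]
force: [1.2, -0.3, 0.8]
grip_width: 0.0597
grip_force: 0.0
t: 44.68
ee_pos: [0.5838, -0.0119, 0.2208]
tool_rot: [0.72, 0.679, -0.104, 0.101]
force: [-0.1, 0.1, 1.2]
grip_width: 0.0595
grip_force: 0.0
t: 45.18
ee_pos: [0.5836, -0.013, 0.2204]
tool_rot: [0.728, 0.685, 0.002, 0.001]
force: [-0.1, -0.7, 0.0]
grip_width: 0.0596
grip_force: 0.0
bez [588.2  47.7] [38.9 39.8] 86.5 z 0.0289 tilt [ 0.2 -0.3] 1997
bez [584.2  -9.7] [40.4 40.1] 85.5 z 0.0287 tilt [-0.  -1.4] 1812
togo [13.33 -6.41  0.79] z [ 0.004  0.    -1.   ] y [ 0.998 -0.059  0.004] q [-0.22  0.1   1.74  0.    1.29 -0.16] t 45.2
```

Bezel 2 is seated at z = 0.0287 m. Now bezel 4, gripped slightly higher.

```bash
python3 -m crank '0.9 -0.4 0 0 0 0 70;1 -0.5 0.05 0 0 0 70;1 -0.5 0.1 0 0 0 70;1 -0.5 0.1 0 0 0 70;1 -0.5 0.1 0 0 0 70;1 -0.5 0.1 0 0 0 70;1 -0.5 0.1 0 0 0 70;1 -0.5 0.1 0 0 0 70;1 -0.5 0.1 0 0 0 70;1 -0.5 0.1 0 0 0 70'; python3 -m crank '1 -0.5 0 0 0 0 70;1 -0.5 0 0 0 0 70;1 -0.5 0 0 0 0 70;0.4 -0.1 0 0 0 0 70;0 0 0 0 0 -1 70;0 0 0 0 0 -1 70;0 0 0 0 0 -1 70;0 0 0 0 0 -1 70;0 0 0 0 0 -1 70;0 0 0 0 0 -1 70'; python3 -m crank '0 0 0 0 0 -1 70;0 0 0 0 0 -1 70;0 0 0 0 0 -1 70;0 0 0 0 0 -1 70;0 0 0 0 0 -1 70;0 0 0 0 0 -0.3 70;0 0 0 0 0 0 70'; python3 -c "
from h import *
s=shot('wrist','chk4')
bez(s,.046,.058,(.35,.65,.1,.42))
togo([.4433,.3297,.2])"
```

```text
t: 46.07
ee_pos: [0.4748, 0.2441, 0.1989]
tool_rot: [0.727, 0.687, 0.002, 0.001]
force: [-0.3, 0.7, 0.5]
grip_width: 0.0597
grip_force: 0.0
t: 46.9
ee_pos: [0.441, 0.3294, 0.1989]
tool_rot: [0.567, 0.824, 0.001, 0.002]
force: [0.3, -0.4, -0.3]
grip_width: 0.0598
grip_force: 0.0
t: 47.48
ee_pos: [0.441, 0.3294, 0.1989]
tool_rot: [0.408, 0.913, 0.001, 0.002]
force: [-0.5, 0.8, 0.5]
grip_width: 0.0597
grip_force: 0.0
bez [440.8 332.5] [39.7 20.3] 40.2 z 0.0517 tilt [ 0.8 -0.8] 1172
bez [474.4 293.2] [39.2 20.5] 41.8 z 0.0516 tilt [ 2.4 -2.8] 1074
togo [-0.05  0.08 -0.04] z [ 0.004  0.001 -1.   ] y [0.746 0.666 0.004] q [ 0.44  0.04  1.84 -0.    1.25 -0.29] t 47.5
```

```bash
python3 -m crank '-0.05 0.08 0 0 1 0 70;0 0 0 0 1 0 70;0 0 0 0 1 0 70;0 0 0 0 1 0 70;0 0 0 0 1 0 70;0 0 0 0 1 0 70;0 0 0 0 1 0 70;0 0 0 0 1 0 70;0 0 0 0 1 0 70;0 0 0 0 1 0 70'; python3 -m crank '0 0 0 0 1 0 70;0 0 0 0 0.25 0 70;-1 0 1 0 0 0 70;-1 0 1 0 0 0 70;-1 0 1 0 0 0 70;-0.9 0 0.9 0 0 0 70;0 0 0 0 0 0 70;0 0 0 0 0 0 70'; python3 -c "
from h import *
togo([.4430,.3298,.029])"
```

```text
t: 48.37
ee_pos: [0.4437, 0.3297, 0.1993]
tool_rot: [0.383, 0.858, 0.141, -0.312]
force: [-0.2, 0.6, 0.3]
grip_width: 0.0596
grip_force: 0.0
t: 49.03
ee_pos: [0.4428, 0.3301, 0.0605]
tool_rot: [0.377, 0.844, 0.156, -0.349]
force: [1.0, 0.7, -0.0]
grip_width: 0.0597
grip_force: 0.0
togo [-0.9  -0.    0.88] z [-0.472  0.527 -0.707] y [0.745 0.667 0.001] q [ 0.15  0.46  1.8   0.64  1.43 -0.86] t 49.0
```

```bash
python3 -m crank '-0.5 0 0.5 0 0 0 70;-0.38 0 0.36 0 0 0 70;0 0 0 0 0 0 70;0 0 0 0 0 0 0;0 0 0 0 0 0 0;0 0 0 0 0 0 0;0 0 0 0 0 0 0;0 0 0 0 0 0 0;0 0 0 0 0 0 0' 50; python3 -m crank '0.3 0 -0.3 0 0 0 0;0.7 0 -0.7 0 0 0 0;1 0 -1 0 0 0 0;1 0 -1 0 0 0 0;1 0 -1 0 0 0 0;1 0 -1 0 0 0 0;0 0 0 0 -1 0 0;0 0 0 0 -1 0 0;0 0 0 0 -1 0 0;0 0 0 0 -1 0 0';python3 -m crank '0 0 0 0 -1 0 0;0 0 0 0 -1 0 0;0 0 0 0 -1 0 0;0 0 0 0 -1 0 0;0 0 0 0 -1 0 0;0 0 0 0 -1 0 0;0 0 0 0 -1 0 0;0 0 0 0 -0.25 0 0;0 0 0 0 0 1 0;0 0 0 0 0 1 0';python3 -m crank '0 0 0 0 0 1 0;0 0 0 0 0 1 0;0 0 0 0 0 1 0;0 0 0 0 0 1 0;0 0 0 0 0 1 0;0 0 0 0 0 1 0;0 0 0 0 0 1 0;0 0 0 0 0 1 0;0 0 0 0 0 1 0;0 0 0 0 0 0.35 0';python3 -c "
from h import *
s=shot('wrist','held4');held(s)
togo([.5814,-.0677,.2])"
```

```text
t: 49.78
ee_pos: [0.4455, 0.3301, 0.032]
tool_rot: [0.376, 0.844, 0.159, -0.347]
force: [1.8, -1.8, 5.3]
grip_width: 0.0384
grip_force: 50.6
t: 50.62
ee_pos: [0.4434, 0.3293, 0.2079]
tool_rot: [0.395, 0.885, 0.103, -0.225]
force: [-0.3, 0.6, -0.2]
grip_width: 0.0383
grip_force: 50.3
t: 51.45
ee_pos: [0.4429, 0.3297, 0.2072]
tool_rot: [0.472, 0.882, 0.002, 0.001]
force: [0.6, -0.2, -0.2]
grip_width: 0.0384
grip_force: 50.2
t: 52.28
ee_pos: [0.4433, 0.3293, 0.2071]
tool_rot: [0.73, 0.684, 0.002, 0.0]
force: [0.6, 1.0, -1.2]
grip_width: 0.0385
grip_force: 50.2
7089 x+z [-5.9 -1.1 13.8] x-z [-17.5  19.   20.8] y [-19.6  19.1]
togo [-15.5    6.52   0.28] z [ 0.003  0.002 -1.   ] y [ 0.998 -0.064  0.003] q [0.43 0.04 1.83 0.   1.27 0.5 ] t 52.3
```

```bash
python3 -m crank '-0.6 0.44 0 0 0 0 0;-1 0.44 0 0 0 0 0;-1 0.44 0 0 0 0 0;-1 0.44 0 0 0 0 0;-1 0.44 0 0 0 0 0;-1 0.44 0 0 0 0 0;-1 0.44 0 0 0 0 0;-1 0.44 0 0 0 0 0;-1 0.44 0 0 0 0 0;-1 0.44 0 0 0 0 0';python3 -m crank '-1 0.44 0 0 0 0 0;-1 0.44 0 0 0 0 0;-1 0.44 0 0 0 0 0;-1 0.44 0 0 0 0 0;-1 0.36 0 0 0 0 0;-0.9 0 0 0 -1 0 0;0 0 0 0 -1 0 0;0 0 0 0 -1 0 0;0 0 0 0 -1 0 0;0 0 0 0 -1 0 0';python3 -m crank '0 0 0 0 -1 0 0;0 0 0 0 -1 0 0;0 0 0 0 -1 0 0;0 0 0 0 -1 0 0;0 0 0 0 -1 0 0;0 0 0 0 -1 0 0;0 0 0 0 -0.25 0 0;1 0 1 0 0 0 0;1 0 1 0 0 0 0;1 0 1 0 0 0 0';python3 -m crank '0.7 0 0.7 0 0 0 0;0 0 0 0 0 0 0;0 0 0 0 0 0 0'; python3 -c "
from h import *
togo([.5812,-.0677,.0265])"
```

```text
t: 53.17
ee_pos: [0.5386, 0.0818, 0.2073]
tool_rot: [0.728, 0.685, 0.002, 0.001]
force: [0.4, 0.5, 0.5]
grip_width: 0.0382
grip_force: 50.3
t: 54.0
ee_pos: [0.5822, -0.0677, 0.2075]
tool_rot: [0.718, 0.674, -0.126, 0.121]
force: [0.4, -0.3, 0.1]
grip_width: 0.0387
grip_force: 50.3
t: 54.83
ee_pos: [0.5832, -0.0671, 0.1007]
tool_rot: [0.674, 0.632, -0.276, 0.263]
force: [0.5, -0.6, -0.7]
grip_width: 0.0385
grip_force: 50.3
t: 55.08
ee_pos: [0.582, -0.0675, 0.0756]
tool_rot: [0.674, 0.633, -0.278, 0.262]
force: [0.3, -0.6, 0.3]
grip_width: 0.0382
grip_force: 50.3
togo [ 1.38 -0.03  1.4 ] z [-0.044 -0.704 -0.708] y [ 0.998 -0.062  0.001] q [-0.    0.44  1.78 -0.87  1.16  0.53] t 55.1
```

```bash
python3 -m crank '0.5 -0.03 0.5 0 0.5 0 0;0.4 0 0.4 0 0 0 0;0.2 0 0.2 0 0 0 0;0.1 0 0.1 0 0 0 0;0 0 0 0 0 0 0;0 0 0 0 0 0 0'; python3 -c "
from h import *
togo([.5812,-.0677,.0265])"
```

```text
t: 55.58
ee_pos: [0.5831, -0.0661, 0.0353]
tool_rot: [0.679, 0.637, -0.265, 0.252]
force: [-0.7, -0.1, -0.5]
grip_width: 0.0382
grip_force: 50.3
togo [ 0.19 -0.07  0.3 ] z [-0.038 -0.68  -0.732] y [ 0.998 -0.062  0.006] q [-0.01  0.5   1.78 -0.87  1.1   0.56] t 55.6
```

```bash
python3 -m crank '0.12 -0.07 0.2 0 -0.3 0 0;0.08 0 0.1 0 0 0 0;0 0 0 0 0 0 0;0 0 0 0 0 0 0;0 0 0 0 0 0 0'; python3 -c "
from h import *
togo([.5812,-.0677,.0265])"
```

```text
t: 56.0
ee_pos: [0.5809, -0.0675, 0.0256]
tool_rot: [0.676, 0.634, -0.272, 0.259]
force: [-0.3, -0.8, -0.2]
grip_width: 0.0384
grip_force: 50.3
togo [-0.03  0.01 -0.02] z [-0.04  -0.695 -0.718] y [ 0.998 -0.062  0.005] q [-0.01  0.53  1.78 -0.89  1.1   0.59] t 56.0
```

```bash
python3 -m crank '0 0 0 0 0 0 55;0 0 0 0 0 0 65;0 0 0 0 0 0 65;0 0 0 0 0 0 65;-0.5 0 -0.5 0 0 0 70;-1 0 -1 0 0 0 70;-1 0 -1 0 0 0 70;-1 0 -1 0 0 0 70;-1 0 -1 0 0 0 70;-1 0 -1 0 0 0 70'; python3 -m crank '0 0 0 0 1 0 70;0 0 0 0 1 0 70;0 0 0 0 1 0 70;0 0 0 0 1 0 70;0 0 0 0 1 0 70;0 0 0 0 1 0 70;0 0 0 0 1 0 70;0 0 0 0 1 0 70;0 0 0 0 1 0 70;0 0 0 0 1 0 70'; python3 -m crank '0 0 0 0 1 0 70;0 0 0 0 0.05 0 70;0 0 0 0 0 0 70'; python3 -c "
from h import *
s=shot('wrist','chk5')
bez(s,.0195,.045,(.5,.66,-.3,.1)); bez(s,.046,.058,(.35,.65,.1,.42))
togo([.4730,.2950,.2])"
```

```text
t: 56.83
ee_pos: [0.5791, -0.0705, 0.2212]
tool_rot: [0.676, 0.634, -0.272, 0.258]
force: [0.8, 0.5, 0.2]
grip_width: 0.0598
grip_force: 0.0
t: 57.67
ee_pos: [0.5795, -0.0705, 0.22]
tool_rot: [0.728, 0.684, -0.023, 0.025]
force: [0.6, 0.4, -0.3]
grip_width: 0.0595
grip_force: 0.0
t: 57.92
ee_pos: [0.5793, -0.0713, 0.2194]
tool_rot: [0.729, 0.684, 0.001, 0.001]
force: [-0.1, 1.3, -0.2]
grip_width: 0.0597
grip_force: 0.0
bez [587.8  47.6] [39.3 40.3] 86.5 z 0.0288 tilt [0.1 0.2] 2208
bez [584.4 -10.6] [39.1 40.1] 85.8 z 0.0289 tilt [ 0.1 -0.2] 2016
bez [580.8 -67.2] [40.7 39.9] 85.8 z 0.0287 tilt [-0.2 -1.4] 1851
togo [14.33 -5.16  0.76] z [ 0.004  0.    -1.   ] y [ 0.998 -0.062  0.004] q [-0.32  0.1   1.74  0.    1.29 -0.25] t 58.0
```

Three are seated. Now bezel 3, which opens the other way.

```bash
python3 -m crank '0.9 -0.36 0 0 0 0 70;1 -0.36 0.1 0 0 0 70;1 -0.36 0.1 0 0 0 70;1 -0.36 0.1 0 0 0 70;1 -0.36 0.1 0 0 0 70;1 -0.36 0.1 0 0 0 70;1 -0.36 0.1 0 0 0 70;1 -0.36 0.1 0 0 0 70;1 -0.36 0.1 0 0 0 70;1 -0.36 0 0 0 0 70'; python3 -m crank '1 -0.36 0 0 0 0 70;1 -0.36 0 0 0 0 70;1 -0.36 0 0 0 0 70;1 -0.36 0 0 0 0 70;0.43 -0.1 0 0 0 -1 70;0 0 0 0 0 -1 70;0 0 0 0 0 -1 70;0 0 0 0 0 -1 70;0 0 0 0 0 -1 70;0 0 0 0 0 -1 70'; python3 -m crank '0 0 0 0 0 -1 70;0 0 0 0 0 -1 70;0 0 0 0 0 -1 70;0 0 0 0 0 -1 70;0 0 0 0 0 -1 70;0 0 0 0 0 -0.25 70;0 0 0 0 0 0 70'; python3 -c "
from h import *
s=shot('wrist','chk6')
bez(s,.046,.058,(.35,.65,.1,.42))
togo([.4727,.2952,.2])"
```

```text
t: 58.8
ee_pos: [0.5037, 0.184, 0.1989]
tool_rot: [0.728, 0.685, 0.001, 0.001]
force: [0.6, -0.2, 0.3]
grip_width: 0.0601
grip_force: 0.0
t: 59.63
ee_pos: [0.4728, 0.2958, 0.1994]
tool_rot: [0.568, 0.823, 0.001, 0.002]
force: [-0.3, -0.1, -0.0]
grip_width: 0.0601
grip_force: 0.0
t: 60.22
ee_pos: [0.473, 0.2955, 0.1995]
tool_rot: [0.411, 0.912, 0.001, 0.002]
force: [-0.0, -1.2, 0.5]
grip_width: 0.0596
grip_force: 0.0
bez [475. 293.] [39.1 20.7] 41.3 z 0.0517 tilt [ 1.3 -1.7] 1166
togo [ 0.   -0.02 -0.02] z [ 0.004  0.001 -1.   ] y [0.75  0.662 0.004] q [ 0.36  0.06  1.83 -0.    1.25 -0.37] t 60.3
```

```bash
python3 -m crank '0 0 0 0 -1 0 70;0 0 0 0 -1 0 70;0 0 0 0 -1 0 70;0 0 0 0 -1 0 70;0 0 0 0 -1 0 70;0 0 0 0 -1 0 70;0 0 0 0 -1 0 70;0 0 0 0 -1 0 70;0 0 0 0 -1 0 70;0 0 0 0 -1 0 70'; python3 -m crank '0 0 0 0 -0.25 0 70;0.93 0 1 0 0 0 70;0.93 0 1 0 0 0 70;0.93 0 1 0 0 0 70;0.6 0 0.7 0 0 0 70;0 0 0 0 0 0 70;0 0 0 0 0 0 70'; python3 -c "
from h import *
togo([.4727,.2952,.029])"
```

```text
t: 61.1
ee_pos: [0.4734, 0.2956, 0.2]
tool_rot: [0.387, 0.855, -0.139, 0.315]
force: [-0.4, 0.0, -0.6]
grip_width: 0.0604
grip_force: 0.0
t: 61.68
ee_pos: [0.4715, 0.2972, 0.0736]
tool_rot: [0.386, 0.853, -0.143, 0.32]
force: [0.1, -0.6, 0.1]
grip_width: 0.0599
grip_force: 0.0
togo [ 1.1  -0.02  1.4 ] z [ 0.436 -0.492 -0.754] y [0.75  0.662 0.002] q [ 0.66  0.34  1.9  -0.86  1.05  0.44] t 61.7
```

```bash
python3 -m crank '0.5 0 0.7 0 0 0 70;0.4 0 0.5 0 0 0 70;0.2 0 0.2 0 0 0 70;0 0 0 0 0 0 70;0 0 0 0 0 0 70'; python3 -c "
from h import *
togo([.4727,.2952,.029])"
```

```text
t: 62.1
ee_pos: [0.4744, 0.2968, 0.0314]
tool_rot: [0.386, 0.853, -0.142, 0.321]
force: [0.1, -0.1, 0.4]
grip_width: 0.0601
grip_force: 0.0
togo [ 0.06 -0.09  0.07] z [ 0.439 -0.49  -0.753] y [0.75  0.662 0.006] q [ 0.66  0.42  1.9  -0.9   0.99  0.51] t 62.1
```

```bash
python3 -m crank '0.05 -0.09 0.05 0 0 0 70;0 0 0 0 0 0 70;0 0 0 0 0 0 0;0 0 0 0 0 0 0;0 0 0 0 0 0 0;0 0 0 0 0 0 0;0 0 0 0 0 0 0;0 0 0 0 0 0 0' 50; python3 -m crank '-0.3 0 -0.3 0 0 0 0;-0.7 0 -0.7 0 0 0 0;-0.93 0 -1 0 0 0 0;-0.93 0 -1 0 0 0 0;-0.93 0 -1 0 0 0 0;-0.93 0 -1 0 0 0 0;0 0 0 0 1 0 0;0 0 0 0 1 0 0;0 0 0 0 1 0 0;0 0 0 0 1 0 0';python3 -m crank '0 0 0 0 1 0 0;0 0 0 0 1 0 0;0 0 0 0 1 0 0;0 0 0 0 1 0 0;0 0 0 0 1 0 0;0 0 0 0 1 0 0;0 0 0 0 0.25 0 0;0 0 0 0 0 1 0;0 0 0 0 0 1 0;0 0 0 0 0 1 0';python3 -m crank '0 0 0 0 0 1 0;0 0 0 0 0 1 0;0 0 0 0 0 1 0;0 0 0 0 0 1 0;0 0 0 0 0 1 0;0 0 0 0 0 1 0;0 0 0 0 0 1 0;0 0 0 0 0 1 0;0 0 0 0 0 0.25 0';python3 -c "
from h import *
s=shot('wrist','held3');held(s)
togo([.5777,-.1246,.2])"
```

```text
t: 62.77
ee_pos: [0.4723, 0.2951, 0.0289]
tool_rot: [0.386, 0.853, -0.142, 0.321]
force: [-2.7, 2.9, 5.4]
grip_width: 0.0384
grip_force: 50.8
t: 63.6
ee_pos: [0.4753, 0.2893, 0.2003]
tool_rot: [0.402, 0.89, -0.086, 0.197]
force: [-0.7, -0.5, -0.7]
grip_width: 0.0389
grip_force: 50.4
t: 64.43
ee_pos: [0.4753, 0.289, 0.1995]
tool_rot: [0.506, 0.863, 0.001, 0.002]
force: [-0.0, -0.6, -0.5]
grip_width: 0.0387
grip_force: 50.4
t: 65.18
ee_pos: [0.4752, 0.2892, 0.1995]
tool_rot: [0.729, 0.684, 0.002, 0.001]
force: [-1.2, -0.9, -1.2]
grip_width: 0.0384
grip_force: 50.4
9453 x+z [-24.4  -7.9  15.5] x-z [-8.8  5.9  8.5] y [-19.6  18.9]
togo [-16.27   5.12  -0.02] z [ 0.004  0.001 -1.   ] y [ 0.998 -0.062  0.004] q [ 0.34  0.06  1.83 -0.    1.25  0.41] t 65.2
```

```bash
python3 -m crank '-0.6 0.3 0 0 0 0 0;-1 0.3 0 0 0 0 0;-1 0.3 0 0 0 0 0;-1 0.3 0 0 0 0 0;-1 0.3 0 0 0 0 0;-1 0.3 0 0 0 0 0;-1 0.3 0 0 0 0 0;-1 0.3 0 0 0 0 0;-1 0.3 0 0 0 0 0;-1 0.3 0 0 0 0 0';python3 -m crank '-1 0.3 0 0 0 0 0;-1 0.3 0 0 0 0 0;-1 0.3 0 0 0 0 0;-1 0.3 0 0 0 0 0;-1 0.3 0 0 0 0 0;-1 0.3 0 0 0 0 0;-0.55 0.2 0 0 1 0 0;0 0 0 0 1 0 0;0 0 0 0 1 0 0;0 0 0 0 1 0 0';python3 -m crank '0 0 0 0 1 0 0;0 0 0 0 1 0 0;0 0 0 0 1 0 0;0 0 0 0 1 0 0;0 0 0 0 1 0 0;0 0 0 0 1 0 0;0 0 0 0 1 0 0;0 0 0 0 1 0 0;0 0 0 0 0.25 0 0;0 0 0 0 0 0 0';python3 -m crank '-1 0 0.87 0 0 0 0;-1 0 0.87 0 0 0 0;-1 0 0.87 0 0 0 0;-0.8 0 0.7 0 0 0 0;0 0 0 0 0 0 0;0 0 0 0 0 0 0'; python3 -c "
from h import *
togo([.5779,-.1215,.0255])"
```

```text
t: 66.07
ee_pos: [0.5356, 0.0438, 0.1996]
tool_rot: [0.728, 0.686, 0.002, 0.001]
force: [-0.0, -0.1, -0.6]
grip_width: 0.0388
grip_force: 50.4
t: 66.9
ee_pos: [0.5755, -0.1219, 0.1997]
tool_rot: [0.721, 0.679, 0.105, -0.095]
force: [-0.1, -0.5, -1.3]
grip_width: 0.0385
grip_force: 50.4
t: 67.73
ee_pos: [0.575, -0.1218, 0.1982]
tool_rot: [0.663, 0.623, 0.304, -0.284]
force: [-0.3, 0.2, -0.4]
grip_width: 0.0386
grip_force: 50.4
t: 68.23
ee_pos: [0.5756, -0.1203, 0.0733]
tool_rot: [0.662, 0.624, 0.304, -0.284]
force: [0.9, -0.1, -0.2]
grip_width: 0.0385
grip_force: 50.4
togo [-1.47  0.09  1.22] z [ 0.048  0.755 -0.654] y [ 0.998 -0.061  0.002] q [-0.68  0.55  1.67  0.66  1.53 -0.86] t 68.2
```

```bash
python3 -m crank '-0.7 0.09 0.6 0 0 0 0;-0.4 0 0.3 0 0 0 0;-0.2 0 0.2 0 0 0 0;-0.1 0 0.07 0 0 0 0;0 0 0 0 0 0 0;0 0 0 0 0 0 0;0 0 0 0 0 0 0'; python3 -c "
from h import *
togo([.5779,-.1215,.0255])"
```

```text
t: 68.82
ee_pos: [0.5789, -0.1226, 0.0289]
tool_rot: [0.662, 0.624, 0.304, -0.283]
force: [0.1, 0.5, -0.4]
grip_width: 0.0385
grip_force: 50.4
togo [-0.07 -0.04  0.12] z [ 0.05   0.754 -0.655] y [ 0.998 -0.062  0.005] q [-0.68  0.63  1.65  0.67  1.48 -0.9 ] t 68.8
```

```bash
python3 -m crank '-0.07 -0.04 0.12 0 0 0 0;0 0 0 0 0 0 0;0 0 0 0 0 0 0;0 0 0 0 0 0 55;0 0 0 0 0 0 65;0 0 0 0 0 0 65;0 0 0 0 0 0 65;0.5 0 -0.43 0 0 0 70;1 0 -0.87 0 0 0 70;1 0 -0.87 0 0 0 70'; python3 -m crank '1 0 -0.87 0 0 0 70;1 0 -0.87 0 0 0 70;1 0 -0.87 0 0 0 70;0 0 0 0 -1 0 70;0 0 0 0 -1 0 70;0 0 0 0 -1 0 70;0 0 0 0 -1 0 70;0 0 0 0 -1 0 70;0 0 0 0 -1 0 70;0 0 0 0 -1 0 70'; python3 -m crank '0 0 0 0 -1 0 70;0 0 0 0 -1 0 70;0 0 0 0 -1 0 70;0 0 0 0 -1 0 70;0 0 0 0 -1 0 70;0 0 -1 0 -0.25 0 70;0 0 -1 0 0 0 70;0 0 -1 0 0 0 70;0 0 0 0 0 0 70'; python3 -c "
from h import *
s=shot('wrist','chk7')
bez(s,.0195,.06,(.5,.66,-.3,.12)); bez(s,.03,.058,(.35,.65,.12,.42))
q=shot('scene','end')
bez(q,.02,.1,(.35,.66,-.3,.42),30)
cv2.imwrite('pics/fin.png',np.hstack([cv2.resize(x,(400,300),interpolation=cv2.INTER_CUBIC) for x in(s['image'],q['image'][150:310,130:440])])[:,:,::-1])"
```

```text
t: 69.65
ee_pos: [0.5762, -0.1204, 0.1072]
tool_rot: [0.662, 0.623, 0.304, -0.285]
force: [0.8, -0.4, 0.4]
grip_width: 0.06
grip_force: 0.0
t: 70.48
ee_pos: [0.5767, -0.1214, 0.2072]
tool_rot: [0.716, 0.674, 0.134, -0.123]
force: [-0.1, 0.7, -0.6]
grip_width: 0.0599
grip_force: 0.0
t: 71.23
ee_pos: [0.5787, -0.1224, 0.2883]
tool_rot: [0.729, 0.685, 0.004, 0.005]
force: [0.1, -0.6, 0.7]
grip_width: 0.06
grip_force: 0.0
bez [587.6  42.2] [29.4 39.1] 86.4 z 0.0287 tilt [0.2 0.8] 1174
bez [584.2 -10.1] [40.2 40.2] 86.7 z 0.0288 tilt [-0.  -0.2] 1520
bez [580.6 -67.9] [39.6 39.5] 86.4 z 0.0289 tilt [ 0.  -0.3] 1402
bez [ 576.6 -125.1] [40.4 39. ] 86.9 z 0.0288 tilt [-0.3 -0.8] 1268
bez [587.1 -10.7] [38.2 48. ] 82.3 z 0.0271 tilt [-3.4  0.9] 131
bez [589.2  47.8] [40.7 45.9] 82.0 z 0.0271 tilt [-1.3  3.5] 130
bez [ 578.6 -124.1] [37.5 45.3] 86.0 z 0.0275 tilt [-3.2  0.3] 128
bez [582.3 -67.5] [38.1 46.8] 83.1 z 0.027 tilt [-2.8  0.6] 137
```

View pics/fin.png

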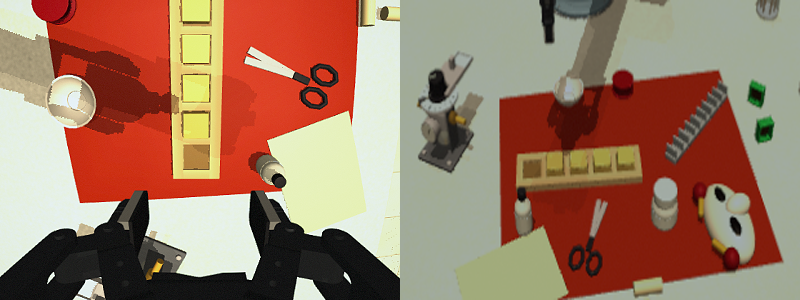

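All four bezels lie flat in pockets, the rack is empty, and the regulator and bystanders are undisturbed. Handing in.

```bash
python3 -c "
from rig import manip
print(manip.sign_off())"
```

```text
the job is handed in; nothing more can be done
None
```

The job is handed in: all four bezels that were on the rack lie rim down and seated in their own pockets, the knob pointer stands at the set-marker, and the lock is home. These are my own camera checks, as `sign_off()` returned no verdict.

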